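# Work the stuck memo clip out of its brass stand

### The job

The brass memo clip is stuck in the slot of its heavy brass stand. Push the stand square and flush into the corner of the wooden corner rail, then take hold of the clip and rock it along its slot, towards the rail's side wall and back away from it, over and over while easing it up, until it frees; a straight pull would only lift the stand, which must stay down in its corner. Finish still holding the clip upright and still, just clear (one to three centimetres) above its slot, and leave the other things on the desk where they are.

Things in the scene. Friction and masses are not known exactly. Their poses are not given: they have to be found in the camera images.
- rail: Fixed L-shaped dark wooden rail. Origin: its inner corner, at desk level. Far wall: inner face x = 0, running 130 mm along -y; side wall: inner face y = 0, running 120 mm along -x; both 16 mm thick, 20 mm high. Its +x points away from the robot, +y to the robot's left, within 15 degrees. The stand belongs in its negative-x, negative-y quarter.
- stand: Loose brass plinth 100 mm (x) by 110 mm (y) by 32 mm high, about 1.4 kg, with a small steel latch on top near its -x edge. Origin: centre of its underside, z up. Starts turned up to 20 degrees from the rail; home, its axes are parallel to the rail's and its origin is at (-50, -55) mm in the rail's frame. Slides at 6 to 12 N. Push it low on its side faces; dragged by the clip it tips.
- stand_corner (a point): The stand's lower corner at its +x, +y (50, 55, 0 mm from its origin); it meets the rail's inner corner when the stand is home.
- slot (a point): Mouth of the slot, centre of the stand's top face, 32 mm above its underside. The slot is 28 mm long along the stand's y and 16 mm deep. In it two sprung steel cheeks, 22 mm long, press on the -x and +x faces of the clip's foot with about 26 N each: a straight pull takes 25 to 38 N and lifts the stand, but while the foot is being turned between them a light pull makes it creep up.
- slot_floor (a point): Centre of the slot's flat floor, 16 mm above the stand's underside. The cheeks stand from 4.5 to 14.5 mm above this floor.
- clip: Brass memo clip standing in the slot, 110 g. Origin: lowest point of its foot (at the start on the slot's floor), z up along the clip, axes parallel to the stand's. Foot 12 mm (x) by 24 mm (y), 16 mm high, round underneath; above it a neck 14 mm wide; from 24 to 70 mm an upright plate 10 mm (x) by 26 mm (y); a rolled top 14 mm (x) by 26 mm (y) ends at 77 mm.
- clip_pivot (a point): Centre of the foot's round underside (radius 12 mm), on the clip's axis 12 mm above its lowest point: the natural centre to rock about, turning about the x axis. The foot has 2 mm of room at each end of the slot and can lean to about 20 degrees either way along y, not along x. The cheeks lose it after about 9 mm of rise; it is out of the slot at 16 mm.
- clip_grip (a point): Point on the clip's axis, 48 mm above the lowest point of its foot, where to grip the plate across its 26 mm width (fingers on the -y and +y edges).
- paperweight: Bystander: eight-sided cut-crystal paperweight, 72 mm across, 40 mm high, beyond the far wall of the rail.
- binder_clip: Bystander: black binder clip, 32 mm long, 40 mm high with its wire arms, beyond the side wall of the rail.
- stapler: Bystander: silver stapler 140 mm long, 36 mm wide, 53 mm high.
There are look-alikes about, which are no part of the job. What is meant by the clip is not turquoise, and is the larger of those in its own colour.

How it is judged (in metres and radians):
On the way, in this order (a step that is already met when the one before it is completed fails the run):
1. the stand sits square and flush in the rail's corner, the clip still in its slot (x of stand_corner in the frame of rail between -0.004 and 0.004 m and y of stand_corner in the frame of rail between -0.004 and 0.004 m and angle between the x axis of stand and the x axis of rail, either way round below 0.04 rad and z of clip in the frame of stand below 0.03 m and linear speed of stand below 0.02 m/s), for 0.2 s.
2. the clip, still in its slot, leans towards the side wall (about 5 degrees or more) (angle between clip's own z axis and vertical above 0.08 rad and y of clip_grip in the frame of stand above 0.0015 m and z of clip in the frame of stand below 0.03 m), for 0.02 s.
3. the clip, still in its slot, leans the other way (about 5 degrees or more) (angle between clip's own z axis and vertical above 0.08 rad and y of clip_grip in the frame of stand below -0.0015 m and z of clip in the frame of stand below 0.03 m), for 0.02 s.
At the end, for the whole second after the job is handed in: The fingers hold the clip still and upright (within 11 degrees), its foot 4 to 45 mm above the slot's mouth, within 25 mm sideways and off the stand; the stand is down on the desk, its corner within 4 mm of the rail's inner corner along each wall and square to 2.3 degrees (x of stand_corner in the frame of rail between -0.004 and 0.004 m and y of stand_corner in the frame of rail between -0.004 and 0.004 m and angle between the x axis of stand and the x axis of rail, either way round below 0.04 rad and height (world z) of stand below 0.004 m and angle between stand's own z axis and vertical below 0.04 rad and z of clip in the frame of slot between 0.004 and 0.045 m and horizontal distance between clip and slot below 0.025 m and angle between clip's own z axis and vertical below 0.2 rad and linear speed of clip below 0.02 m/s and contact force between the fingers and clip above 2 N and contact force between clip and stand below 0.2 N); the arm keeps its last pose, push and grip.
It fails at once if the stand is lifted 10 mm off the desk or tipped over 9 degrees (height (world z) of stand above 0.01 m or angle between stand's own z axis and vertical above 0.16 rad).
It fails at once if a bystander is moved more than 30 mm (distance of any of paperweight, binder_clip, stapler from where it was at the start of the episode above 0.03 m).
It also fails if it takes over 72 s, if anything falls off the work surface, if the arm or the gripper's body presses on something with over 40 N, if the wrist force passes 120 N, or if a joint passes its speed limit or range.

### The arm

A 6-joint arm with a two-finger parallel gripper is mounted at the origin on the work surface. World frame = base frame: x ahead of the robot, y to its left, z up, the work surface at z = 0. Lengths are in mm, angles in degrees, forces in N, time in s.
With the tool pointing down it reaches from about 300 to 850 mm from the base axis. Payload 4.2 kg.
Tool frame: the origin (TCP) lies at the very end of the fingers, on their centre line; the grasp point (between the pads) lies 19 mm behind it (env.tcp_to_grasp is the distance from the TCP to the grasp point, in mm); z points along the fingers, y is the line along which they close (so a half turn about z gives the same grasp; the last joint's range is limited). The gripper opens to 91 mm and grips with 3 to 60 N. Pads are 32 mm wide; open, the fingers measure 118 mm over their backs; the gripper's body (76 mm by 178 mm) begins 60 mm behind the grasp point.
Start: joints at [68.755, 18.312, 89.639, -0, 72.044, -1.146], TCP at [197.601, 539.997, 213.976] pointing down, gripper open.
Joint ranges: [-177.97, 177.97], [-48.28, 115.42], [12.27, 149.76], [-77.06, 257.06], [2.81, 150.46], [-146.56, 146.56]. Speed limits (degrees/s): [147.25, 147.25, 180, 180, 180, 180].

### API

Orientations are given as [roll, pitch, yaw] about the fixed x, y, z axes, in that order (R = Rz(yaw) Ry(pitch) Rx(roll)).
In Python, from workcell import env gives the robot as it stands.
- The arm moves only by the tool move_arm, never from a script. Its argument "plan" is a list of rows, each a list of 3 entries, a list of its own where there are three numbers: the shift along the world's x, y, z in cm, then the turn about the world's z in degrees, then the closure, from 0 (fully open) to 1 (shut). In form: [[[x, y, z], turn, claw], ...]. A call has 1 to 5 rows; each row shifts and turns the commanded pose from where the row before left it; what a row does not reach is not made up. A row lasts 1/10 s, in which the tool goes at most 50 mm and 8.59 degrees, less where a joint would pass 70% of its speed; a pose out of reach is approached as far as the arm can. A call is refused whole if a number of a shift passes 5 or a number of a turn 8.59, either way. A call with a gripper value outside its range is refused whole. The fingers move at their own pace and stop on an object; "squeeze" is the grip in N (left out, the last holds). Time passes only in rows, so rows that do not move let the fingers close. It gives the time, the measured TCP pose, the force, the opening and the grip force at its end, in the units of the state.
- env.state(): the state, without advancing time (a new reading comes with each control period).
- env.grab_frame(name): name is "side" or "top" or "wrist"; returns a dict with "frame" (480x640x3 uint8, red, green, blue), "z_map" (480x640 float32, mm along the optical axis (not along the pixel's ray), 0 where there is no reading), "fovy" (degrees; the focal length in pixels is half the picture's height over the tangent of half this angle, whatever the lens; pixels are square), "cx", "cy" (the principal point, pixels), "position" and "orientation" of the camera in the world. Camera axes: x right, y down, z forward; pixel columns grow to the right and rows downward; lengths in mm; the calibration is good to about 2 mm. The wrist camera is an equidistant fisheye: a pixel r from the principal point sees the ray r / f radians off the axis. A picture is of the moment at which its call begins.
- env.job_done(): hands the job in; it is judged then, once.
Trained networks look in a picture, given as the dict that the camera call returned (one of the last four; its "shot" number tells which), for a name from the list of things; names that differ only in an ending like _2 or _b are one class to them, and where a whole thing is asked for, a point or a joint stands for the part that bears it (a point fixed in the world has none). Each returns a list of dicts, best first, with "score" (0 to 1); they miss things now and then, are a little off and sometimes report something else, mostly with a low value. They report only what shows in the picture. A call takes as long as a camera call. They do not tell look-alikes from the thing itself.
- env.search_frame(picture, label): "point" ([column, row] in pixels, amid what is visible of it).
- env.landmark_of(picture, label): "point" ([column, row] in pixels: a listed point, or the origin of a listed thing).
The state is a dict: "time_s": time; "qpos": joint angles; "qvel": joint speeds; "effort": joint torques, N m; "ee_pos": TCP position; "ee_rot": TCP orientation; "force": force on the tool from outside, world axes, zero at the start; "torque": the same for the moment, N m; "gripper_width": finger opening in mm; "gripper_force": force on a finger pad.
Only numpy, scipy, OpenCV 4.12 (cv2) and the standard library are available. Lean on these libraries where they do the work, as an engineer would, in place of code of your own. Each camera call takes 0.05 s, during which the arm holds its last target. There are 200 camera calls.

## Working session

There is one attempt and no reset: what is moved stays moved. The work goes in short steps, Python scripts to look and compute and a tool call to move; the robot and the scene stay as the last step left them, time stands still between calls to the robot, and variables do not carry over. Pictures are saved under pics/ and viewed, at most 10 in all, crops included, and the job is handed in when it is done.

Besides the shell and the picture viewer there is one more tool, called after ">>>" as name(argument=value, ...) on one line, values as JSON. move_arm: Moves the arm, as the interface text tells. Its arguments: {"type":"object","properties":{"plan":{"type":"array","items":{"type":"array"}},"squeeze":{"type":"number"}},"required":["plan"]}

```bash
mkdir -p pics; ls
cat > h.py <<'E'
import numpy as np,cv2
from scipy.spatial.transform import Rotation as R
from workcell import env
def rot(o):
    o=np.array(o,float)
    if o.shape==(3,3): return o
    return R.from_euler('xyz',o,degrees=True).as_matrix() if o.size==3 else R.from_quat(o).as_matrix()
def pix(p,uv,z=None,plane=None):
    f=240/np.tan(np.radians(p['fovy'])/2)
    u,v=uv; d=np.array([(u-p['cx'])/f,(v-p['cy'])/f,1.])
    Rm=rot(p['orientation']);o=np.array(p['position'])
    if plane is not None:
        w=Rm@d; return o+w*(plane-o[2])/w[2]
    if z is None: z=p['z_map'][int(round(v)),int(round(u))]
    return o+Rm@(d*z)
def save(p,n): cv2.imwrite('pics/'+n,p['frame'][:,:,::-1])
E
python3 - <<'E'
from h import *
s=env.state();print(s)
for n in ('top','side'):
    p=env.grab_frame(n);save(p,n+'0.png')
    print(n,p['fovy'],p['cx'],p['cy'],p['position'],p['orientation'])
    for l in ['rail','stand','stand_corner','slot','clip','clip_grip','paperweight','binder_clip','stapler']:
        print(l,[(np.round(d['point']).tolist(),round(d['score'],2),np.round(pix(p,d['point'])).tolist()) for d in env.landmark_of(p,l)][:4])
    print('clip s',[(np.round(d['point']).tolist(),round(d['score'],2)) for d in env.search_frame(p,'clip')])
E
```

```text
pics
{'time_s': 0.0, 'qpos': array([ 6.87561831e+01,  1.83503164e+01,  8.97073747e+01,  1.31480794e-04,
        7.20433667e+01, -1.14658644e+00]), 'qvel': array([ 0.04332797, -0.0560538 , -0.02179403,  0.00347195,  0.00295836,
        0.08643576]), 'effort': array([ 2.15116620e-04, -4.12457085e+01, -2.31976193e+01,  7.27239694e-02,
        4.55900794e-02, -1.36270455e-04]), 'ee_pos': array([197.39701837, 539.50819297, 213.12699893]), 'ee_rot': array([-1.79898965e+02, -2.14718215e-03,  1.59902727e+02]), 'force': array([-0.72902383,  0.59242034, -0.74267871]), 'torque': array([ 0.04344762, -0.04118239,  0.0317406 ]), 'gripper_force': 0.0, 'gripper_width': 90.77199065913706}
top 50.44878266097434 322.00549537553616 232.3738037540102 [537.7441441  151.88914968 855.84479512] [-177.09794279   -0.26477497  -91.44018618]
rail [([340.0, 200.0], 0.56, [632.0, 115.0, 19.0])]
stand [([404.0, 268.0], 0.74, [520.0, 24.0, 84.0]), ([404.0, 268.0], 0.38, [519.0, 25.0, 84.0])]
stand_corner [([370.0, 233.0], 0.67, [577.0, 66.0, -0.0]), ([402.0, 271.0], 0.28, [515.0, 25.0, 69.0])]
slot [([404.0, 268.0],
[... 876 characters left out ...]
r [([359.0, 317.0], 0.67, [516.0, 18.0, 91.0])]
slot [([362.0, 350.0], 0.88, [515.0, 7.0, 36.0])]
clip [([277.0, 405.0], 0.96, [392.0, 36.0, 11.0]), ([359.0, 352.0], 0.63, [511.0, 9.0, 31.0]), ([327.0, 422.0], 0.63, [420.0, -24.0, 13.0])]
clip_grip [([364.0, 328.0], 0.98, [512.0, 7.0, 83.0]), ([275.0, 385.0], 0.77, [392.0, 36.0, 55.0]), ([320.0, 406.0], 0.63, [416.0, -16.0, 45.0])]
paperweight [([435.0, 296.0], 0.65, [664.0, 3.0, 29.0]), ([189.0, 229.0], 0.49, [497.0, 392.0, 8.0]), ([360.0, 361.0], 0.34, [502.0, -1.0, 33.0])]
binder_clip [([297.0, 271.0], 0.77, [563.0, 190.0, 11.0])]
stapler [([190.0, 227.0], 0.97, [502.0, 396.0, 8.0])]
clip s [([274.0, 386.0], 0.91), ([322.0, 412.0], 0.83)]
```

View pics/top0.png

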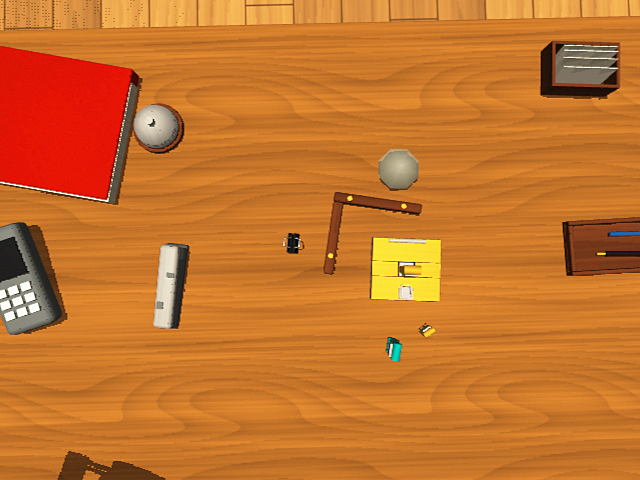

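View pics/side0.png

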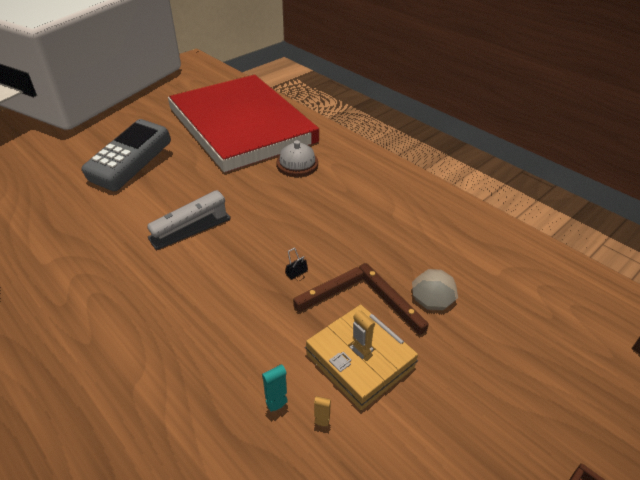

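The pictures show three memo clips. The big brass one stands in the plinth (top 411,268; side 362,335). The turquoise one is loose (top 395,349; side 275,388), and so is the small brass one (top 427,329; side 322,412). By the description I want the brass clip in the plinth. Next I'll measure the geometry and check a close crop.

```bash
cat >> h.py <<'E'
def cloud(p):
    f=240/np.tan(np.radians(p['fovy'])/2);z=p['z_map']
    v,u=np.mgrid[:480,:640]
    d=np.stack([(u-p['cx'])/f*z,(v-p['cy'])/f*z,z],-1)
    return d@rot(p['orientation']).T+np.array(p['position'])
def measure(p,zoff=0,verbose=True):
    W=cloud(p);c=p['frame'].astype(int);X,Y,Z=W[...,0],W[...,1],W[...,2]
    ok=(p['z_map']>0)&(abs(X-550)<140)&(Y>-110)&(Y<150)
    yel=(c[...,0]-c[...,2]>100)&(c[...,1]>130)
    st=ok&(abs(Z-32)<5)&(X>455)&(c[...,1]>110)
    n,l,s,_=cv2.connectedComponentsWithStats(st.astype(np.uint8));k=1+np.argmax(s[1:,4])
    P=W[l==k];rs=cv2.minAreaRect(P[:,:2].astype(np.float32));
    rm=ok&(abs(Z-20)<5)&(c[...,1]<90)&(X>480)
    n,l,s,_=cv2.connectedComponentsWithStats(rm.astype(np.uint8));k=1+np.argmax(s[1:,4])
    Q=W[l==k];
    return P,rs,Q
def fitrail(Q):
    # fit corner (x,y,angle) by template coverage of L shape
    from scipy.optimize import minimize
    def cost(t):
        a=np.radians(t[2]);d=Q[:,:2]-t[:2];x=d[:,0]*np.cos(a)+d[:,1]*np.sin(a);y=-d[:,0]*np.sin(a)+d[:,1]*np.cos(a)
        d1=np.maximum(np.abs(x-8)-8,0)+np.maximum(np.maximum(y-16,-130-y),0)
        d2=np.maximum(np.abs(y-8)-8,0)+np.maximum(np.maximum(x-16,-120-x),0)
        return np.mean(np.minimum(d1,d2)**2)+1e-3*np.mean(np.minimum(np.abs(x-8),np.abs(y-8))**2)
    best=min((minimize(cost,[Q[:,0].max()-20,Q[:,1].max()-20-dx,a],method='Nelder-Mead',options=dict(maxiter=2000)) for a in(-12,-6,0,6,12) for dx in (0,20)),key=lambda r:r.fun)
    return best.x,best.fun
E
python3 - <<'E'
from h import *
p=env.grab_frame('top')
P,rs,Q=measure(p);print('stand',rs,P[:,2].mean(),len(P));print('rail',fitrail(Q),len(Q),Q.min(0),Q.max(0))
a=p['frame'][180:370,310:460];b=env.grab_frame('side');print('side stand',(lambda m:(m[1],m[0][:,2].mean(),fitrail(m[2])))(measure(b)))
a=cv2.resize(a,None,fx=3,fy=3,interpolation=cv2.INTER_CUBIC)[:570];bb=cv2.resize(b['frame'][250:440,240:365+0],None,fx=3,fy=3,interpolation=cv2.INTER_CUBIC)
bb=cv2.resize(b['frame'][250:440,250:365+0],None,fx=3,fy=3)
im=np.hstack([a,bb]);im=im[:,:800];cv2.imwrite('pics/c.png',im[:,:,::-1])
E
```

```text
stand ((516.9354858398438, 12.520729064941406), (110.23945617675781, 99.8673324584961), 86.3328628540039) 32.31240104122033 3833
rail (array([629.08736396, 110.87150439,  -9.70462227]), np.float64(0.02149105504760209)) 1457 [513.02332208 -17.95335718  15.00784083] [646.27716624 145.3242731   24.31112266]
side stand (((519.02099609375, 13.917255401611328), (111.87336730957031, 100.9216537475586), 85.99713897705078), np.float64(32.854407961683684), (array([630.7072305 , 111.03180692,  -9.8587765 ]), np.float64(0.030685529872728434)))
```

View pics/c.png

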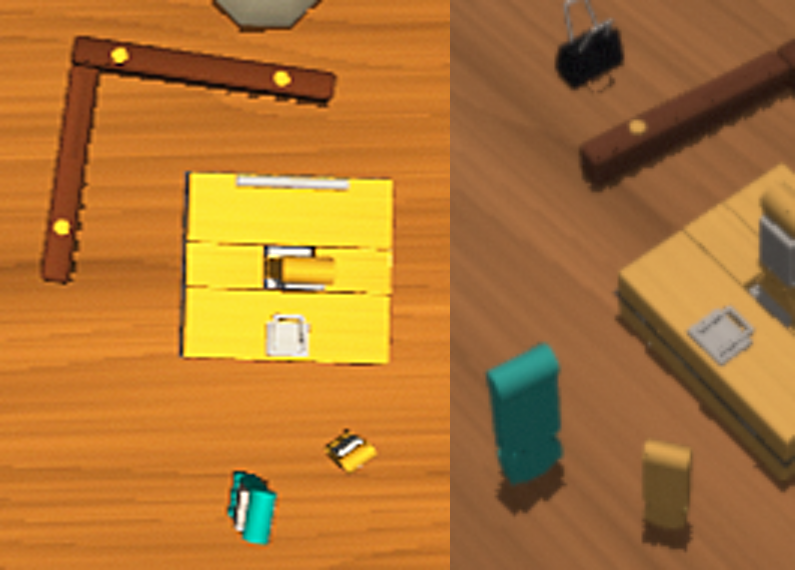

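The crop confirms the choice: the large brass clip stands in the plinth, and the turquoise and small brass look-alikes are loose in front of it. The rail corner is at about (629.5, 111) with yaw -9.75°. The stand is at (517.5, 13) with yaw -3.7°. I'll push along the rail's +y first, with two spread fingers, so I'm moving to the stand's -y side.

>>> move_arm(plan=[[[2, -4.15, 0], -5.3, 0.45], [[2, -4.15, 0], -5.3, 0.45], [[2, -4.15, 0], -5.3, 0.45], [[2, -4.15, 0], -5.3, 0.45], [[2, -4.15, 0], -5.3, 0.45]])

```text
time_s: 1.7
ee_pos: [298.0, 330.9, 214.1]
ee_rot: [180.0, 0.0, 133.2]
force: [0.5, -0.7, -0.5]
gripper_width: 54.4
gripper_force: 0.0
```

>>> move_arm(plan=[[[2, -4.15, 0], -5.3, 0.45], [[2, -4.15, 0], -5.3, 0.45], [[2, -4.15, 0], -5.3, 0.45], [[2, -4.15, 0], -5.3, 0.45], [[2, -4.15, 0], -5.3, 0.45]])

```text
time_s: 2.2
ee_pos: [398.1, 123.3, 214.3]
ee_rot: [179.9, -0.0, 106.7]
force: [0.1, 0.4, 0.5]
gripper_width: 50.0
gripper_force: 0.0
```

>>> move_arm(plan=[[[2, -4.15, 0], -5.3, 0.45], [[2, -4.15, 0], -5.3, 0.45], [[2, -4.15, 0], -5.3, 0.45], [[2, -4.15, 0], -5.3, 0.45], [[2, -4.15, 0], -5.3, 0.45]])

```text
time_s: 2.7
ee_pos: [498.2, -84.4, 214.2]
ee_rot: [180.0, -0.0, 80.2]
force: [0.7, 0.4, 0.0]
gripper_width: 49.8
gripper_force: 0.0
```

>>> move_arm(plan=[[[0, 0, -4.1], 0, 0.45], [[0, 0, -4.1], 0, 0.45], [[0, 0, -4.1], 0, 0.45], [[0, 0, -4.1], 0, 0.45], [[0, 0, -4.0], 0, 0.45]])

```text
time_s: 3.2
ee_pos: [497.7, -82.6, 8.7]
ee_rot: [179.9, 0.0, 80.4]
force: [0.8, 0.0, 0.3]
gripper_width: 50.3
gripper_force: 0.0
```

>>> move_arm(plan=[[[0.17, 0.99, 0], 0, 0.45], [[0.17, 0.99, 0], 0, 0.45], [[0.17, 0.99, 0], 0, 0.45], [[0.17, 0.99, 0], 0, 0.45], [[0.17, 0.99, 0], 0, 0.45]])

```text
time_s: 3.7
ee_pos: [506.7, -33.0, 11.9]
ee_rot: [179.8, 0.1, 80.5]
force: [-1.3, -6.3, -4.3]
gripper_width: 50.3
gripper_force: 3.0
```

>>> move_arm(plan=[[[0.17, 0.99, 0], 0, 0.45], [[0.17, 0.99, 0], 0, 0.45], [[0.08, 0.49, 0], 0, 0.45], [[0.08, 0.49, 0], 0, 0.45], [[0, 0, 0], 0, 0.45]])

```text
time_s: 4.2
ee_pos: [512.2, -3.0, 12.0]
ee_rot: [179.8, 0.0, 80.5]
force: [-1.7, -3.3, -0.2]
gripper_width: 50.2
gripper_force: 1.8
```

```bash
cat > m.py <<'E'
from h import *
for n in ('top','side'):
    p=env.grab_frame(n);P,rs,Q=measure(p)
    c,(w,h),a=rs
    ax=(a if w<h else a-90); ax=(ax+45)%90-45
    k,A=np.array([629.9,110.95]),np.radians(-9.75)
    d=np.array(c)-k; ex=np.array([np.cos(A),np.sin(A)]);ey=np.array([-ex[1],ex[0]])
    print(n,'ctr',np.round(c,1),'size',np.round((w,h),1),'yaw',round(ax,2),'rail-frame off home',round(d@ex+50,1),round(d@ey+55,1),fitrail(Q)[0].round(2))
s=env.state();print(s['ee_pos'].round(1),s['force'].round(1))
E
python3 m.py
```

```text
top ctr [531.8  69.1] size [103.6 100. ] yaw -9.43 rail-frame off home -39.6 -2.9 [629.08 111.17  -9.58]
side ctr [521.5 107.9] size [34.9 63.8] yaw -9.51 rail-frame off home -56.3 33.6 [525.19 130.55 -15.07]
[512.2  -3.1  11.9] [-0.  -3.3  1.4]
```

>>> move_arm(plan=[[[0.05, 0.3, 0], 0, 0.45], [[0.02, 0.1, 0], 0, 0.45], [[0.02, 0.1, 0], 0, 0.45]])

```text
time_s: 4.6
ee_pos: [512.8, -0.4, 11.9]
ee_rot: [179.8, 0.2, 80.5]
force: [-1.9, -12.9, 6.9]
gripper_width: 49.8
gripper_force: 6.6
```

>>> move_arm(plan=[[[0.01, 0.05, 0], 0, 0.45], [[0.01, 0.05, 0], 0, 0.45]])

```text
time_s: 4.8
ee_pos: [513.0, 0.5, 11.9]
ee_rot: [179.8, 0.2, 80.5]
force: [-3.6, -13.0, 6.8]
gripper_width: 50.3
gripper_force: 6.6
```

>>> move_arm(plan=[[[0.01, 0.05, 0], 0, 0.45], [[0.0, 0.0, 0], 0, 0.45]])

```text
time_s: 5.0
ee_pos: [513.1, 1.1, 11.9]
ee_rot: [179.8, 0.2, 80.5]
force: [-2.7, -12.7, 7.1]
gripper_width: 50.2
gripper_force: 6.3
```

>>> move_arm(plan=[[[0.02, 0.1, 0], 0, 0.45], [[0.01, 0.05, 0], 0, 0.45]])

```text
time_s: 5.2
ee_pos: [513.5, 2.5, 11.9]
ee_rot: [179.8, 0.2, 80.5]
force: [-3.2, -12.2, 7.8]
gripper_width: 50.0
gripper_force: 6.5
```

>>> move_arm(plan=[[[0.01, 0.05, 0], 0, 0.45], [[0.01, 0.05, 0], 0, 0.45]])

```text
time_s: 5.4
ee_pos: [513.5, 2.6, 11.9]
ee_rot: [179.8, 0.3, 80.5]
force: [-3.4, -18.3, 8.8]
gripper_width: 50.2
gripper_force: 9.3
```

>>> move_arm(plan=[[[0.01, 0.05, 0], 0, 0.45], [[0.01, 0.05, 0], 0, 0.45]])

```text
time_s: 5.6
ee_pos: [513.5, 2.7, 11.9]
ee_rot: [179.8, 0.4, 80.6]
force: [-4.6, -22.1, 8.1]
gripper_width: 50.5
gripper_force: 11.4
```

Flush on the side wall. Next I'll go over to the -x side and turn the tool by 90°.

>>> move_arm(plan=[[[-0.5, -3.0, 0], 0, 0.45], [[0, 0, 4.5], 0, 0.45], [[0, 0, 4.9], 4, 0.45], [[0, 0, 4.9], 8.1, 0.45], [[0, 0, 0], 8.1, 0.45]])

```text
time_s: 6.1
ee_pos: [513.4, -23.0, 161.2]
ee_rot: [179.0, 0.2, 100.9]
force: [0.9, 0.5, -0.6]
gripper_width: 50.3
gripper_force: 0.0
```

>>> move_arm(plan=[[[-1.2, 2, 0], 8.1, 0.45], [[-1.2, 2, 0], 8.1, 0.45], [[-1.2, 2, 0], 8.1, 0.45], [[-1.2, 2, 0], 8.1, 0.45], [[-1.2, 2, 0], 8.1, 0.45]])

```text
time_s: 6.6
ee_pos: [448.2, 78.3, 154.2]
ee_rot: [179.8, 0.1, 141.4]
force: [-0.4, 0.8, 0.2]
gripper_width: 50.3
gripper_force: 0.0
```

>>> move_arm(plan=[[[-0.7, 1.4, 0], 8.1, 0.45], [[0, 0, 0], 8.1, 0.45], [[0, 0, 0], 8.1, 0.45], [[0, 0, 0], 4.6, 0.45], [[0, 0, 0], 0, 0.45]])

```text
time_s: 7.1
ee_pos: [441.6, 91.5, 154.1]
ee_rot: [179.9, 0.1, 170.0]
force: [-0.3, -0.4, -0.3]
gripper_width: 50.3
gripper_force: 0.0
```

```bash
python3 m.py
```

```text
top ctr [532.4  71.3] size [110.4  99.6] yaw -9.51 rail-frame off home -39.4 -0.6 [629.13 110.87  -9.76]
side ctr [534.2  73. ] size [112.1 100.4] yaw -9.63 rail-frame off home -37.9 1.3 [630.7  111.38  -9.87]
[441.4  91.1 153.7] [-1.3 -0.4 -0.7]
```

>>> move_arm(plan=[[[0, -0.35, -4.5], 0, 0.45], [[0, 0, -4.8], 0, 0.45], [[0, 0, -4.8], 0.2, 0.45], [[0, 0, 0], 0, 0.45]])

```text
time_s: 7.6
ee_pos: [436.5, 86.4, 7.8]
ee_rot: [-179.8, -0.7, 170.1]
force: [-0.8, -0.6, 1.4]
gripper_width: 50.3
gripper_force: 0.0
```

>>> move_arm(plan=[[[0.99, -0.17, 0], 0, 0.45], [[0.99, -0.17, 0], 0, 0.45], [[0.99, -0.17, 0], 0, 0.45], [[0.99, -0.17, 0], 0, 0.45], [[0.99, -0.17, 0], 0, 0.45]])

```text
time_s: 8.1
ee_pos: [484.9, 78.7, 13.5]
ee_rot: [-179.9, -0.7, 170.1]
force: [-15.9, 3.4, 11.3]
gripper_width: 50.3
gripper_force: 8.0
```

>>> move_arm(plan=[[[0.49, -0.08, 0], 0, 0.45], [[0.4, -0.07, 0], 0, 0.45], [[0.2, -0.03, 0], 0, 0.45], [[0.1, -0.02, 0], 0, 0.45], [[0, 0, 0], 0, 0.45]])

```text
time_s: 8.6
ee_pos: [497.6, 76.7, 13.5]
ee_rot: [-179.9, -0.6, 170.1]
force: [-13.2, 2.0, 8.4]
gripper_width: 50.1
gripper_force: 6.7
```

```bash
python3 m.py
```

```text
top ctr [571.4  63.4] size [110.   82.4] yaw -9.77 rail-frame off home 0.5 -1.8 [628.96 110.67  -9.58]
side ctr [593.3  41.3] size [135.1  67.8] yaw 42.67 rail-frame off home 25.7 -19.8 [631.97 110.94 -10.43]
[497.7  76.6  13.5] [-12.4   1.8   7.1]
```

>>> move_arm(plan=[[[0.3, -0.05, 0], 0, 0.45], [[0.2, -0.03, 0], 0, 0.45], [[0.1, -0.02, 0], 0, 0.45]])

```text
time_s: 9.0
ee_pos: [503.9, 75.6, 13.5]
ee_rot: [-179.9, -0.5, 170.1]
force: [-13.0, 2.1, 8.4]
gripper_width: 49.9
gripper_force: 6.8
```

>>> move_arm(plan=[[[0.1, -0.02, 0], 0, 0.45], [[0.05, -0.01, 0], 0, 0.45]])

```text
time_s: 9.2
ee_pos: [504.9, 75.4, 13.5]
ee_rot: [-179.9, -0.6, 170.1]
force: [-13.8, 1.4, 8.8]
gripper_width: 50.7
gripper_force: 7.0
```

>>> move_arm(plan=[[[0.05, -0.01, 0], 0, 0.45], [[0.05, -0.01, 0], 0, 0.45]])

```text
time_s: 9.4
ee_pos: [505.2, 75.3, 13.5]
ee_rot: [-179.9, -0.7, 170.1]
force: [-15.7, 3.4, 10.9]
gripper_width: 50.0
gripper_force: 8.1
```

>>> move_arm(plan=[[[0.05, -0.01, 0], 0, 0.45], [[0.05, -0.01, 0], 0, 0.45]])

```text
time_s: 9.6
ee_pos: [505.2, 75.3, 13.5]
ee_rot: [-179.9, -0.8, 170.1]
force: [-17.7, 4.3, 13.5]
gripper_width: 50.4
gripper_force: 9.2
```

>>> move_arm(plan=[[[0.1, -0.02, 0], 0, 0.45], [[0.05, -0.01, 0], 0, 0.45], [[0, 0, 0], 0, 0.45]])

```text
time_s: 9.9
ee_pos: [505.2, 75.3, 13.5]
ee_rot: [-179.9, -1.0, 170.1]
force: [-20.3, 5.5, 15.3]
gripper_width: 50.2
gripper_force: 10.5
```

>>> move_arm(plan=[[[-2.5, 0.4, 0], 0, 0.45], [[-0.5, 0, 0], 0, 0.45], [[0, 0, 4.9], 0, 0.45], [[0, 0, 4.9], 0, 0.45], [[0, 0, 4.9], 0, 0.45]])

```text
time_s: 10.4
ee_pos: [485.2, 78.4, 162.7]
ee_rot: [179.9, 0.3, 170.2]
force: [1.3, 0.7, -1.1]
gripper_width: 50.0
gripper_force: 0.0
```

```bash
python3 m.py
python3 - <<'E'
from h import *
for n in('top','side'):
    p=env.grab_frame(n);save(p,n+'1.png')
    for l in('slot','clip_grip','stand_corner'):
        print(n,l,[(np.round(d['point']).tolist(),round(d['score'],2)) for d in env.landmark_of(p,l)])
    W=cloud(p);m=(W[...,2]>78)&(W[...,2]<100)&(abs(W[...,0]-572)<40)&(abs(W[...,1]-64)<40)
    print('clip top',W[m].mean(0),W[m].min(0),W[m].max(0),m.sum())
E
```

```text
top ctr [570.4  63.6] size [110.1  99.7] yaw -9.79 rail-frame off home -0.6 -1.8 [629.61 110.62  -9.88]
side ctr [572.1  64.8] size [111.1 100.8] yaw -10.2 rail-frame off home 0.9 -0.3 [581.39  20.39 -58.07]
[490.1  79.1 167.7] [-0.2  0.7  0.3]
top slot [([372.0, 236.0], 0.78)]
top clip_grip [([376.0, 237.0], 0.48)]
top stand_corner [([342.0, 201.0], 0.86), ([372.0, 237.0], 0.42)]
clip top [569.11099186  64.36194864  90.03963042] [559.97609594  50.81889812  78.77866232] [578.37204662  76.98880419  95.89136797] 188
side slot [([433.0, 296.0], 0.7), ([362.0, 302.0], 0.6)]
side clip_grip [([364.0, 288.0], 0.96), ([276.0, 383.0], 0.72), ([320.0, 407.0], 0.69)]
side stand_corner [([364.0, 284.0], 0.65)]
clip top [568.92649121  62.67616744  87.78614955] [561.06078213  50.75600452  78.27299119] [580.39994902  78.23571976  94.55610586] 281
```

The stand is home: x flush, y within about 1 mm, yaw matching. The clip axis is at about (570.3, 64.2). I'll grip its top with the fingertips.

>>> move_arm(plan=[[[4, -0.75, 0], 0, 0.45], [[4, -0.75, 0], 0, 0.45], [[0, 0, -4.2], 0, 0.45], [[0, 0, -4.0], 0, 0.45], [[0, 0, -0.9], 0, 0.45]])

```text
time_s: 11.4
ee_pos: [559.8, 63.1, 62.9]
ee_rot: [-179.8, -0.6, 170.2]
force: [0.0, 0.8, 0.1]
gripper_width: 50.1
gripper_force: 0.0
```

>>> move_arm(plan=[[[0, 0, 0], 0, 0.6], [[0, 0, 0], 0, 0.65], [[0, 0, 0], 0, 0.65]], squeeze=10)

```text
time_s: 11.7
ee_pos: [564.8, 63.8, 70.0]
ee_rot: [179.9, 0.2, 170.2]
force: [0.9, 0.3, -0.1]
gripper_width: 32.3
gripper_force: 0.0
```

>>> move_arm(plan=[[[0, 0, 0], 0, 0.8], [[0, 0, 0], 0, 0.8], [[0, 0, 0], 0, 0.8]])

```text
time_s: 12.0
ee_pos: [565.0, 64.7, 70.0]
ee_rot: [179.8, 0.2, 170.2]
force: [0.4, 4.7, 7.3]
gripper_width: 26.0
gripper_force: 10.0
```

>>> move_arm(plan=[[[0.03, 0.2, 0], 0, 0.8], [[0.03, 0.2, 0], 0, 0.8]])

```text
time_s: 12.2
ee_pos: [565.0, 66.1, 69.8]
ee_rot: [-179.9, 0.2, 170.3]
force: [-1.1, -6.9, 7.4]
gripper_width: 25.8
gripper_force: 10.0
```

>>> move_arm(plan=[[[0.03, 0.2, 0], 0, 0.8], [[0.03, 0.2, 0], 0, 0.8]])

```text
time_s: 12.4
ee_pos: [565.2, 68.3, 69.8]
ee_rot: [-179.7, 0.2, 170.4]
force: [0.1, -10.8, 11.0]
gripper_width: 26.2
gripper_force: 10.2
```

```bash
cat > c.py <<'E'
from h import *
import sys
s=env.state();print(s['ee_pos'].round(1),s['force'].round(1),s['torque'].round(2),round(s['gripper_width'],2),round(s['gripper_force'],1))
if len(sys.argv)>1:
    p=env.grab_frame('side');im=cv2.resize(p['frame'][220:380,270:470],None,fx=3,fy=3,interpolation=cv2.INTER_CUBIC)
    cv2.imwrite('pics/'+sys.argv[1],im[:,:,::-1])
E
python3 c.py r1.png
```

```text
[565.2  68.3  69.8] [  0.1 -10.8  11. ] [-2.21  0.27 -0.05] 26.16 10.2
```

View pics/r1.png

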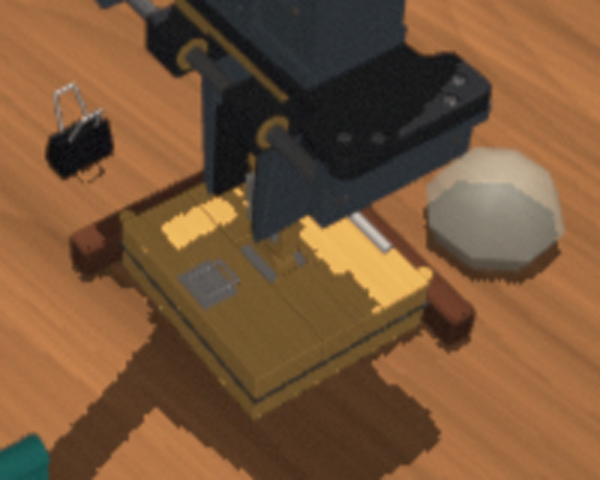

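The fingers hold the clip with its foot in the slot, around (280,240) in the crop. I'll lean it further towards the side wall.

>>> move_arm(plan=[[[0.03, 0.2, 0], 0, 0.8], [[0.03, 0.2, 0], 0, 0.8]])

```text
time_s: 12.65
ee_pos: [565.9, 71.8, 70.2]
ee_rot: [-179.6, 0.2, 170.4]
force: [-1.1, -9.7, 10.5]
gripper_width: 27.3
gripper_force: 10.8
```

>>> move_arm(plan=[[[0.03, 0.2, 0], 0, 0.8], [[0.03, 0.2, 0], 0, 0.8]])

```text
time_s: 12.85
ee_pos: [566.7, 75.8, 70.6]
ee_rot: [-179.6, 0.2, 170.3]
force: [-1.5, -12.1, 13.5]
gripper_width: 28.0
gripper_force: 11.1
```

>>> move_arm(plan=[[[0.03, 0.2, 0], 0, 0.8], [[0, 0, 0], 0, 0.8]])

```text
time_s: 13.05
ee_pos: [567.0, 77.6, 70.7]
ee_rot: [-179.6, 0.2, 170.4]
force: [-1.9, -11.2, 13.1]
gripper_width: 28.9
gripper_force: 11.3
```

Lean is about 8°. Now I'll rock back with a lighter squeeze, sliding the grip up a little.

>>> move_arm(plan=[[[-0.03, -0.2, 0.2], 0, 0.8], [[-0.03, -0.2, 0.2], 0, 0.8], [[-0.03, -0.2, 0.2], 0, 0.8], [[-0.03, -0.2, 0.1], 0, 0.8]], squeeze=6)

```text
time_s: 13.45
ee_pos: [564.0, 73.6, 74.2]
ee_rot: [-180.0, -0.1, 170.2]
force: [1.3, -0.4, -7.7]
gripper_width: 27.2
gripper_force: 5.8
```

>>> move_arm(plan=[[[-0.03, -0.2, 0.1], 0, 0.8], [[-0.03, -0.2, 0], 0, 0.8], [[-0.03, -0.2, 0], 0, 0.8]])

```text
time_s: 13.75
ee_pos: [564.0, 68.1, 76.2]
ee_rot: [179.9, -0.0, 170.2]
force: [1.5, 2.4, -3.6]
gripper_width: 26.3
gripper_force: 6.0
```

>>> move_arm(plan=[[[-0.03, -0.2, 0], 0, 0.8], [[-0.03, -0.2, 0], 0, 0.8]])

```text
time_s: 13.95
ee_pos: [564.2, 64.6, 76.9]
ee_rot: [179.9, 0.1, 170.2]
force: [0.0, 5.2, -0.0]
gripper_width: 25.8
gripper_force: 6.1
```

>>> move_arm(plan=[[[-0.03, -0.2, 0], 0, 0.8], [[-0.03, -0.2, 0], 0, 0.8]])

```text
time_s: 14.15
ee_pos: [564.0, 60.8, 77.4]
ee_rot: [179.8, 0.2, 170.2]
force: [-0.7, 6.0, 2.4]
gripper_width: 26.5
gripper_force: 6.2
```

```bash
python3 m.py
```

```text
top ctr [672.6  16.6] size [56.  33.7] yaw -0.69 rail-frame off home 108.1 -30.8 [629.78 112.95  -7.39]
side ctr [600.3  34.1] size [61.4 34.4] yaw -9.27 rail-frame off home 33.8 -25.8 [581.72  19.55 -58.06]
[563.9  60.5  77.5] [0.1 5.3 1.5]
```

```bash
cat > e.py <<'E'
from h import *
import sys
p=env.grab_frame('side');W=cloud(p);A=np.radians(-9.8);k=np.array([629.9,110.95])
ex=np.array([np.cos(A),np.sin(A)]);ey=np.array([-ex[1],ex[0]])
d=W[...,:2]-k;x=d@ex;y=d@ey;z=W[...,2]
m=(abs(z-32)<3.5)&(x>-125)&(x<0)&(y>-135)&(y<0)&(p['z_map']>0)
X,Y=x[m],y[m]
# edge per slice, median
ys=[Y[(X>a)&(X<=a+4)].min() for a in range(-85,-45,4) if ((X>a)&(X<=a+4)).sum()>3]
xs=[X[(Y>a)&(Y<=a+4)].min() for a in range(-95,-35,4) if ((Y>a)&(Y<=a+4)).sum()>3]
ax=range(-85,-45,4)
print('edge y',np.median(ys).round(1),'edge x',np.median(xs).round(1),'slopes deg',np.degrees(np.polyfit(range(len(ys)),ys,1)[0]/4).round(1),np.degrees(np.polyfit(range(len(xs)),xs,1)[0]/4).round(1),'ztop',np.median(z[m]).round(1))
s=env.state();print(s['ee_pos'].round(1),s['force'].round(1),round(s['gripper_width'],2))
if len(sys.argv)>1:
    im=cv2.resize(p['frame'][220:380,270:470],None,fx=3,fy=3,interpolation=cv2.INTER_CUBIC)
    cv2.imwrite('pics/'+sys.argv[1],im[:,:,::-1])
E
python3 e.py
```

```text
edge y -110.7 edge x -99.0 slopes deg 0.1 0.2 ztop 32.6
[563.9  60.5  77.5] [0.4 4.5 0.7] 26.78
```

>>> move_arm(plan=[[[-0.03, -0.2, 0], 0, 0.8], [[-0.03, -0.2, 0], 0, 0.8]])

```text
time_s: 14.5
ee_pos: [563.5, 56.7, 77.6]
ee_rot: [179.8, 0.2, 170.2]
force: [-0.6, 6.0, 2.7]
gripper_width: 27.9
gripper_force: 6.4
```

>>> move_arm(plan=[[[-0.03, -0.2, 0], 0, 0.8], [[-0.03, -0.2, 0], 0, 0.8]])

```text
time_s: 14.7
ee_pos: [562.9, 52.6, 77.7]
ee_rot: [179.8, 0.2, 170.2]
force: [-0.7, 6.2, 3.9]
gripper_width: 28.5
gripper_force: 6.6
```

>>> move_arm(plan=[[[-0.03, -0.2, 0], 0, 0.8], [[0, 0, 0], 0, 0.8]])

```text
time_s: 14.9
ee_pos: [562.5, 50.2, 77.6]
ee_rot: [179.9, 0.2, 170.2]
force: [-0.6, 4.4, 5.5]
gripper_width: 28.6
gripper_force: 6.8
```

```bash
python3 e.py r2.png
```

```text
edge y -110.7 edge x -98.9 slopes deg -0.5 0.2 ztop 32.6
[562.5  50.2  77.6] [-0.6  4.9  6.9] 28.14
```

View pics/r2.png

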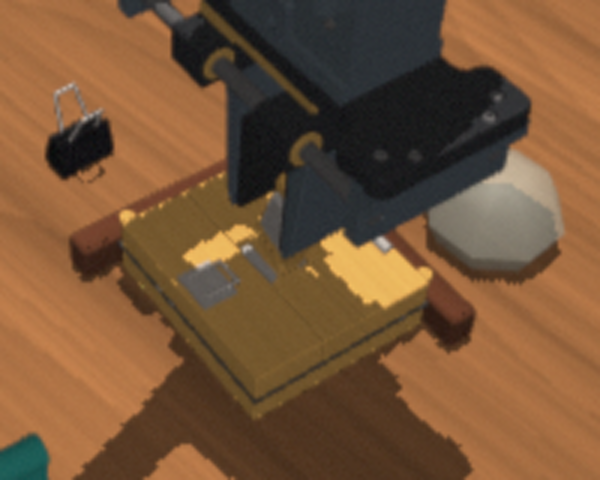

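The image shows the clip leaning about 13° away from the side wall, and the stand hasn't moved (edges -110.7 / -99). Next I'll rock it with a gentle lift.

>>> move_arm(plan=[[[0.05, 0.3, 0.1], 0, 0.8], [[0.05, 0.3, 0.1], 0, 0.8], [[0.05, 0.3, 0.1], 0, 0.8], [[0.05, 0.3, 0.05], 0, 0.8]], squeeze=8)

```text
time_s: 15.35
ee_pos: [563.3, 59.6, 80.1]
ee_rot: [-179.8, 0.0, 170.3]
force: [-0.5, -5.8, 5.8]
gripper_width: 26.6
gripper_force: 7.8
```

>>> move_arm(plan=[[[0.05, 0.3, 0.05], 0, 0.8], [[0.05, 0.3, 0.05], 0, 0.8], [[0.05, 0.3, 0.05], 0, 0.8]])

```text
time_s: 15.65
ee_pos: [564.6, 68.4, 81.3]
ee_rot: [-179.7, 0.0, 170.3]
force: [-1.2, -6.1, 4.0]
gripper_width: 25.8
gripper_force: 8.0
```

>>> move_arm(plan=[[[0, 0.2, 0.05], 0, 0.8], [[-0.05, -0.3, 0.1], 0, 0.8], [[-0.05, -0.3, 0.1], 0, 0.8]])

```text
time_s: 15.95
ee_pos: [563.5, 67.2, 82.5]
ee_rot: [179.9, -0.1, 170.2]
force: [0.7, 3.3, -6.1]
gripper_width: 25.7
gripper_force: 8.0
```

>>> move_arm(plan=[[[-0.05, -0.3, 0.05], 0, 0.8], [[-0.05, -0.3, 0.05], 0, 0.8], [[-0.05, -0.3, 0.05], 0, 0.8]])

```text
time_s: 16.25
ee_pos: [561.9, 57.8, 84.4]
ee_rot: [180.0, -0.1, 170.2]
force: [1.0, 4.4, -7.7]
gripper_width: 26.1
gripper_force: 7.7
```

```bash
python3 e.py
```

```text
edge y -111.0 edge x -99.0 slopes deg -0.2 0.0 ztop 32.7
[561.8  57.2  84.5] [ 1.1  3.5 -6.4] 26.39
```

```bash
cat > w.py <<'E'
from h import *
p=env.grab_frame('wrist');f=240/np.tan(np.radians(p['fovy'])/2);z=p['z_map']
v,u=np.mgrid[:480,:640];dx,dy=u-p['cx'],v-p['cy'];r=np.hypot(dx,dy)+1e-9;t=r/f
s=np.where(t<1.4,np.tan(np.minimum(t,1.4)),0)/r
W=np.stack([dx*s*z,dy*s*z,z],-1)@rot(p['orientation']).T+np.array(p['position'])
st=env.state();e=st['ee_pos'];print('tcp',e.round(1),st['force'].round(1),'w',round(st['gripper_width'],2))
A=np.radians(st['ee_rot'][2]-180);d=W[...,:2]-e[:2];x=d@[np.cos(A),np.sin(A)];y=d@[-np.sin(A),np.cos(A)]
c=p['frame'].astype(int);br=(c[...,0]-c[...,2]>35)&(c[...,1]>c[...,2]+15)
m=(abs(x)<30)&(abs(y)<20)&(W[...,2]>e[2]-35)&(W[...,2]<e[2]+30)&(z>0)&br
Z=W[m][:,2];print(m.sum(),'clip z pct',np.percentile(Z,[5,50,90,95,99]).round(1) if m.sum() else None,'x',x[m].min(),x[m].max(),'y',y[m].min(),y[m].max())
save(p,'w.png')
E
python3 w.py
```

```text
tcp [561.8  57.3  84.5] [ 1.7  3.4 -6.8] w 26.38
390 clip z pct [ 58.2  84.5  88.8  90.6 101.6] x -17.899380477799568 16.429843563713447 y -19.370146981448638 19.95342138802966
```

View pics/w.png

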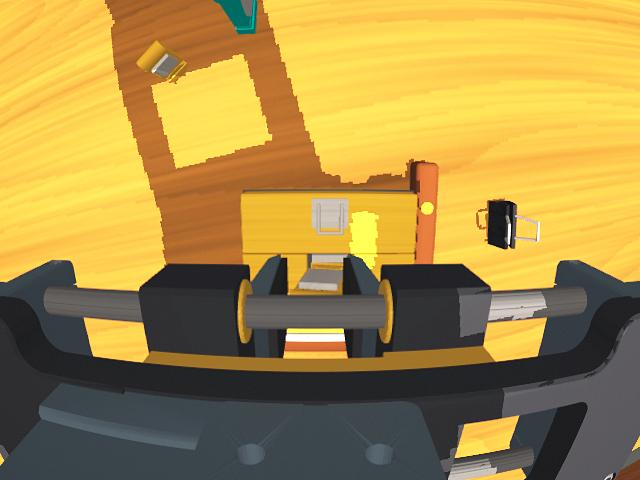

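```bash
cat >> w.py <<'E'
col=[312,320,328]
for r in range(252,300,3):
    q=W[r,320];print(r,c[r,320].tolist(),q.round(0).tolist(),round(x[r,320],0),round(y[r,320],0))
E
python3 w.py
```

```text
tcp [561.8  57.4  84.5] [ 0.3  3.  -7.4] w 26.54
393 clip z pct [58.1 84.8 88.8 90.4 92.6] x -18.160093827175565 14.562860602491018 y -19.979980259149272 19.76974610812026
252 [233, 171, 40] [558.0, 61.0, 32.0] -4.0 2.0
255 [187, 177, 166] [561.0, 60.0, 29.0] -2.0 3.0
258 [202, 190, 178] [562.0, 60.0, 31.0] -0.0 2.0
261 [200, 192, 184] [564.0, 60.0, 31.0] 2.0 2.0
264 [218, 155, 38] [566.0, 59.0, 32.0] 3.0 2.0
267 [183, 128, 32] [565.0, 59.0, 40.0] 3.0 2.0
270 [126, 119, 116] [562.0, 60.0, 56.0] -0.0 2.0
273 [130, 124, 115] [561.0, 60.0, 62.0] -1.0 2.0
276 [129, 123, 116] [561.0, 59.0, 68.0] -1.0 2.0
279 [129, 124, 115] [560.0, 60.0, 75.0] -2.0 2.0
282 [136, 129, 122] [560.0, 60.0, 81.0] -2.0 2.0
285 [203, 192, 180] [561.0, 59.0, 81.0] -1.0 2.0
288 [192, 181, 171] [563.0, 59.0, 81.0] 1.0 2.0
291 [162, 114, 32] [563.0, 59.0, 85.0] 1.0 2.0
294 [160, 118, 47] [529.0, 63.0, 176.0] -33.0 0.0
297 [76, 72, 73] [529.0, 63.0, 177.0] -33.0 0.0
```

```bash
python3 - <<'E'
t=open('h.py').read()
w=open('w.py').read().split('col=[')[0].split('\n',1)[1].replace("save(p,'w.png')","")
w+='''
g=(c.max(-1)-c.min(-1)<30)&(abs(x)<7)&(abs(y)<10)&(W[...,2]>36)&(W[...,2]<115)&(v>250)&(v<296)&(u>290)&(u<345)
G=W[g];print('gray n',g.sum(),'z',np.percentile(G[:,2],[1,3,50,95,99]).round(1),'ctr y',y[g].mean().round(1))
# lean from gray face: y vs z
k=np.polyfit(G[:,2],y[g],1);print('lean~deg',np.degrees(np.arctan(k[0])).round(1))
b=br&(abs(x)<8)&(abs(y)<12)&(W[...,2]>34)&(W[...,2]<60)&(v<285)
print('low brass z max',np.percentile(W[b][:,2],[50,90,98]).round(1) if b.sum() else None)
'''
open('w.py','w').write('from h import *\n'+w)
E
python3 w.py
```

```text
tcp [561.8  57.4  84.6] [ 1.4  3.5 -7.7] w 26.78
394 clip z pct [58.4 84.5 88.7 90.1 92.8] x -18.1714461260397 14.476613852424014 y -19.285904068734876 19.910785980845187
gray n 668 z [53.4 55.5 76.7 82.3 83.1] ctr y 1.3
lean~deg -1.9
low brass z max [39.3 52.9 57.9]
```

>>> move_arm(plan=[[[0.05, 0.3, 0], 0, 0.8], [[0.05, 0.3, 0], 0, 0.8], [[0, 0.1, 0], 0, 0.68], [[0.2, 0, -0.7], 0, 0.68], [[0.2, 0, -0.7], 0, 0.68]])

```text
time_s: 16.95
ee_pos: [568.0, 64.3, 71.3]
ee_rot: [-180.0, 0.1, 170.2]
force: [-0.0, -3.5, 2.3]
gripper_width: 29.5
gripper_force: 1.6
```

>>> move_arm(plan=[[[0, 0, 0], 0, 0.68], [[0, 0, 0], 0, 0.8], [[0, 0, 0], 0, 0.8], [[0, 0, 0], 0, 0.8]], squeeze=12)

```text
time_s: 17.35
ee_pos: [567.0, 64.8, 70.3]
ee_rot: [180.0, -0.1, 170.2]
force: [0.8, -2.1, -6.4]
gripper_width: 26.3
gripper_force: 11.8
```

```bash
python3 w.py; python3 e.py
```

```text
tcp [567.   64.7  70.3] [ 0.3 -2.5 -6.3] w 26.31
543 clip z pct [35.9 60.4 78.7 79.6 89. ] x -26.652343738810867 16.143588273823195 y -19.385584733780046 19.979972187724485
gray n 859 z [54.7 55.5 76.3 82.1 82.8] ctr y -0.3
lean~deg -2.0
low brass z max [40.6 53.6 59. ]
edge y -111.2 edge x -98.9 slopes deg 0.3 0.2 ztop 32.6
[566.9  64.7  70.3] [ 1.  -1.1 -7.7] 26.41
```

>>> move_arm(plan=[[[0.05, 0.3, 0.05], 0, 0.8], [[0.05, 0.3, 0.05], 0, 0.8], [[0.05, 0.3, 0.05], 0, 0.8], [[0, 0.1, 0.05], 0, 0.8]])

```text
time_s: 17.85
ee_pos: [567.5, 72.7, 72.1]
ee_rot: [-179.7, -0.2, 170.3]
force: [-0.4, -9.3, -8.8]
gripper_width: 26.9
gripper_force: 12.1
```

>>> move_arm(plan=[[[-0.05, -0.3, 0.05], 0, 0.8], [[-0.05, -0.3, 0.05], 0, 0.8], [[-0.05, -0.3, 0.05], 0, 0.8], [[-0.05, -0.3, 0.05], 0, 0.8]])

```text
time_s: 18.25
ee_pos: [565.7, 62.7, 74.1]
ee_rot: [-180.0, -0.2, 170.2]
force: [-0.3, -0.3, -14.7]
gripper_width: 25.7
gripper_force: 12.0
```

>>> move_arm(plan=[[[-0.05, -0.3, 0.05], 0, 0.8], [[-0.05, -0.3, 0.05], 0, 0.8], [[-0.05, -0.3, 0.05], 0, 0.8]])

```text
time_s: 18.55
ee_pos: [564.9, 53.3, 76.2]
ee_rot: [-180.0, -0.0, 170.2]
force: [-0.3, 0.9, -13.4]
gripper_width: 26.2
gripper_force: 12.0
```

```bash
python3 w.py; python3 e.py
```

```text
tcp [564.9  52.7  76.4] [  0.2  -1.4 -13.6] w 25.7
550 clip z pct [43.4 76.8 89.8 90.4 92.2] x -18.283309614596437 15.877229529959518 y -19.592396431389407 19.957024334566025
gray n 818 z [58.3 59.1 80.  85.9 86.3] ctr y -0.2
lean~deg -0.1
low brass z max [37.8 48.  57.3]
edge y -125.9 edge x -99.0 slopes deg 0.5 0.2 ztop 34.7
[565.1  53.   76.4] [  0.1  -0.4 -14.5] 25.98
```

The pull was too strong: the stand lifted about 2 mm and slid about 14 mm along -y. I'll ease down, push it back to the wall and use less pull.

>>> move_arm(plan=[[[0, 0, -0.2], 0, 0.8], [[0, 0, -0.2], 0, 0.8], [[0, 0, 0], 0, 0.8]], squeeze=8)

```text
time_s: 18.95
ee_pos: [567.4, 53.5, 75.4]
ee_rot: [179.9, 0.3, 170.2]
force: [-2.4, -2.1, 4.4]
gripper_width: 25.9
gripper_force: 8.0
```

```bash
python3 w.py; python3 e.py x.png
```

```text
tcp [567.4  53.6  75.4] [-1.8 -1.4  6.4] w 26.07
628 clip z pct [42.5 78.3 88.3 88.8 89.6] x -17.99937541499516 15.687915874287148 y -19.912432154032224 19.426052060590905
gray n 835 z [55.5 56.2 76.4 82.9 83.4] ctr y -0.6
lean~deg 0.2
low brass z max [39.3 53.4 58.7]
edge y -124.4 edge x -98.7 slopes deg 0.6 0.6 ztop 32.7
[567.4  53.5  75.4] [-2.9 -1.   6.5] 25.51
```

View pics/x.png

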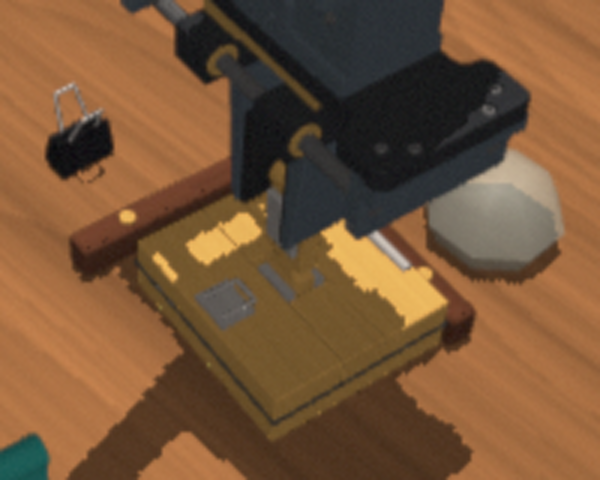

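The stand has slid about 13.5 mm off the side wall, and the picture shows the gap. I'll release the clip and re-push the stand with the fingers.

>>> move_arm(plan=[[[0, 0, 0], 0, 0.45], [[0, 0, 0], 0, 0.45], [[0, 0, 4.3], 0, 0.45], [[0, 0, 4.3], 0, 0.45], [[0, 0, 0], -8.2, 0.45]])

```text
time_s: 19.55
ee_pos: [569.8, 54.1, 165.1]
ee_rot: [179.7, 0.7, 161.8]
force: [0.8, -0.0, -0.5]
gripper_width: 49.9
gripper_force: 0.0
```

>>> move_arm(plan=[[[-0.25, -1.95, 0], -8.2, 0.45], [[-0.25, -1.95, 0], -8.2, 0.45], [[-0.25, -1.95, 0], -8.2, 0.45], [[-0.25, -1.95, 0], -8.2, 0.45], [[-0.25, -1.95, 0], -8.2, 0.45]])

```text
time_s: 20.05
ee_pos: [553.3, -44.5, 158.8]
ee_rot: [179.9, 0.0, 120.7]
force: [0.0, 0.2, 1.2]
gripper_width: 50.2
gripper_force: 0.0
```

>>> move_arm(plan=[[[0, 0, 0], -8.2, 0.45], [[0, 0, 0], -8.2, 0.45], [[0, 0, 0], -8.2, 0.45], [[0, 0, 0], -8.2, 0.45], [[0, 0, 0], -7.9, 0.45]])

```text
time_s: 20.55
ee_pos: [553.4, -43.8, 158.8]
ee_rot: [179.9, -0.0, 80.0]
force: [-0.1, 0.1, 0.6]
gripper_width: 50.3
gripper_force: 0.0
```

```bash
python3 e.py; python3 m.py
```

```text
edge y -124.5 edge x -99.0 slopes deg 0.3 0.7 ztop 32.7
[553.4 -43.8 158.8] [ 0.4 -1.  -1.4] 50.41
top ctr [568.1  49.9] size [110.5  99.9] yaw -9.79 rail-frame off home -0.6 -15.7 [629.53 111.11  -9.56]
side ctr [570.4  50.9] size [111. 101.] yaw -9.71 rail-frame off home 1.5 -14.3 [630.81 110.71  -9.92]
[553.2 -43.8 158.8] [-0.   0.2 -0.1]
```

>>> move_arm(plan=[[[0, 0, -4.9], 0.2, 0.45], [[0, 0, -4.9], 0, 0.45], [[0, 0, -4.9], 0, 0.45], [[0.17, 0.99, 0], 0, 0.45], [[0.17, 0.99, 0], 0, 0.45]])

```text
time_s: 21.2
ee_pos: [556.7, -23.4, 11.8]
ee_rot: [-180.0, -0.0, 80.5]
force: [-0.1, 0.4, 0.2]
gripper_width: 50.2
gripper_force: 0.0
```

>>> move_arm(plan=[[[0.14, 0.8, 0], 0, 0.45], [[0.1, 0.6, 0], 0, 0.45], [[0.05, 0.3, 0], 0, 0.45], [[0.02, 0.1, 0], 0, 0.45]])

```text
time_s: 21.6
ee_pos: [560.6, -6.5, 13.9]
ee_rot: [179.8, 0.1, 80.7]
force: [-1.4, -6.6, -2.7]
gripper_width: 50.2
gripper_force: 3.5
```

>>> move_arm(plan=[[[0.02, 0.1, 0], 0, 0.45], [[0.02, 0.1, 0], 0, 0.45], [[0.01, 0.05, 0], 0, 0.45]])

```text
time_s: 21.9
ee_pos: [560.7, -5.6, 13.9]
ee_rot: [179.8, 0.2, 80.7]
force: [-2.0, -12.4, -1.6]
gripper_width: 50.1
gripper_force: 6.4
```

>>> move_arm(plan=[[[0.01, 0.05, 0], 0, 0.45], [[0.01, 0.05, 0], 0, 0.45]])

```text
time_s: 22.1
ee_pos: [560.6, -5.5, 14.0]
ee_rot: [179.8, 0.3, 80.7]
force: [-2.9, -17.0, -1.4]
gripper_width: 49.8
gripper_force: 8.1
```

>>> move_arm(plan=[[[-0.4, -2.6, 0], 0, 0.45], [[0, 0, 4.8], 0, 0.45], [[0, 0, 4.8], 8.2, 0.45], [[0, 0, 4.8], 8.2, 0.45], [[0, 0, 0], 8.2, 0.45]])

```text
time_s: 22.6
ee_pos: [561.8, -28.1, 166.4]
ee_rot: [178.8, 0.4, 105.5]
force: [-0.1, 0.3, -0.2]
gripper_width: 50.2
gripper_force: 0.0
```

>>> move_arm(plan=[[[0.3, 1.9, 0], 8.2, 0.45], [[0.3, 1.9, 0], 8.2, 0.45], [[0.3, 1.9, 0], 8.2, 0.45], [[0.3, 1.9, 0], 8.2, 0.45], [[0.3, 1.9, 0], 8.2, 0.45]])

```text
time_s: 23.1
ee_pos: [572.3, 68.3, 159.1]
ee_rot: [179.7, 0.3, 146.5]
force: [0.4, -0.8, 0.6]
gripper_width: 50.2
gripper_force: 0.0
```

>>> move_arm(plan=[[[0, 0, 0], 8.2, 0.45], [[0, 0, 0], 8.2, 0.45], [[0, 0, 0], 7.5, 0.45], [[0, 0, 0], 0, 0.45]])

```text
time_s: 23.5
ee_pos: [572.1, 67.5, 158.7]
ee_rot: [179.9, 0.3, 170.1]
force: [-0.5, 0.1, 0.2]
gripper_width: 50.3
gripper_force: 0.0
```

```bash
python3 e.py; python3 m.py
```

```text
edge y -109.6 edge x -99.7 slopes deg -1.0 -0.4 ztop 32.7
[572.   67.3 158.2] [-0.1 -0.6  0.3] 49.88
top ctr [536.6 104.5] size [41.8 20.8] yaw -10.15 rail-frame off home -40.9 32.8 [534.56 126.55 -10.16]
side ctr [604.6  59.8] size [108.7  33.6] yaw -9.33 rail-frame off home 33.7 0.3 [581.64  20.2  -57.87]
[571.6  66.9 157.2] [0.8 0.  0.8]
```

>>> move_arm(plan=[[[0, -0.15, -4.0], 0, 0.45], [[0, 0, -4.1], 0, 0.6], [[0, 0, 0], 0, 0.65], [[0, 0, 0], 0, 0.65], [[0, 0, 0], 0, 0.65]], squeeze=8)

```text
time_s: 24.15
ee_pos: [572.8, 65.1, 76.8]
ee_rot: [179.9, 0.2, 170.0]
force: [-0.7, 0.0, 0.4]
gripper_width: 31.7
gripper_force: 0.0
```

>>> move_arm(plan=[[[0, 0, 0], 0, 0.8], [[0, 0, 0], 0, 0.8], [[0, 0, 0], 0, 0.8]])

```text
time_s: 24.45
ee_pos: [573.1, 65.9, 77.0]
ee_rot: [179.8, 0.3, 170.0]
force: [0.1, 3.5, 6.6]
gripper_width: 26.0
gripper_force: 8.0
```

```bash
python3 w.py
```

```text
tcp [573.1  65.9  77. ] [1.  4.4 7.4] w 25.95
1190 clip z pct [55.7 90.4 93.4 93.7 94.2] x -18.014774642793217 15.790866175008933 y -19.953168952106857 19.472176263907322Traceback (most recent call last):
  File "w.py", line 14, in <module>
    G=W[g];print('gray n',g.sum(),'z',np.percentile(G[:,2],[1,3,50,95,99]).round(1),'ctr y',y[g].mean().round(1))
                                      ~~~~~~~~~~~~~^^^^^^^^^^^^^^^^^^^^^^^
    return _quantile_unchecked(
        a, q, axis, out, overwrite_input, method, keepdims, weights)
    return _ureduce(a,
                    func=_quantile_ureduce_func,
    ...<5 lines>...
                    overwrite_input=overwrite_input,
                    method=method)
    r = func(a, **kwargs)
    result = _quantile(arr,
                       quantiles=q,
    ...<2 lines>...
                       out=out,
                       weights=wgt)
    slices_having_nans = np.isnan(arr[-1, ...])
                                  ~~~^^^^^^^^^
IndexError: index -1 is out of bounds for axis 0 with size 0
```

Stand home, clip regripped, clip top readable in the wrist view (z≈93.9). I'll rock in arcs with a light pull.

>>> move_arm(plan=[[[0.07, 0.39, 0.2], 0, 0.8], [[0.07, 0.39, 0.0], 0, 0.8], [[0.05, 0.3, -0.06], 0, 0.8]])

```text
time_s: 24.8
ee_pos: [573.2, 73.1, 77.3]
ee_rot: [-179.7, 0.1, 170.1]
force: [-0.9, -9.9, 8.9]
gripper_width: 26.8
gripper_force: 8.6
```

>>> move_arm(plan=[[[-0.07, -0.39, 0.14], 0, 0.8], [[-0.07, -0.39, 0.08], 0, 0.8], [[-0.07, -0.39, 0.05], 0, 0.8]])

```text
time_s: 25.1
ee_pos: [571.7, 65.3, 79.2]
ee_rot: [179.8, 0.1, 169.9]
force: [1.2, 5.7, 1.6]
gripper_width: 26.4
gripper_force: 8.1
```

>>> move_arm(plan=[[[-0.07, -0.39, 0.0], 0, 0.8], [[-0.07, -0.39, -0.03], 0, 0.8], [[-0.05, -0.3, -0.07], 0, 0.8]])

```text
time_s: 25.4
ee_pos: [570.8, 54.9, 79.5]
ee_rot: [179.7, 0.2, 169.9]
force: [1.6, 6.2, 10.3]
gripper_width: 27.4
gripper_force: 9.2
```

>>> move_arm(plan=[[[0.07, 0.39, 0.12], 0, 0.8], [[0.07, 0.39, 0.06], 0, 0.8], [[0.05, 0.3, 0.03], 0, 0.8]])

```text
time_s: 25.7
ee_pos: [570.8, 62.7, 80.1]
ee_rot: [-179.8, 0.0, 170.1]
force: [-0.2, -5.2, 4.6]
gripper_width: 26.1
gripper_force: 7.8
```

```bash
sed -i '/^g=/,$d' w.py; sed -i 's/\[5,50,90,95,99\]/[80,90,95,99]/' w.py; python3 w.py;python3 e.py
```

```text
tcp [570.9  63.3  80. ] [-0.  -4.1  6.1] w 26.26
1249 clip z pct [92.2 92.8 93.3 94.2] x -18.04756534131091 15.830222205323079 y -19.94463845592839 19.24310593389647
edge y -109.9 edge x -99.6 slopes deg -0.4 0.0 ztop 32.6
[570.9  63.3  80. ] [-0.9 -4.3  6. ] 26.62
```

Gripping on the y edges, a tool that can't tilt walks up the clip: the leading pad's friction opposes the lift. Pinching across the x faces at the rolled top lets the clip pivot freely about x between the pads, so I'll switch to that.

>>> move_arm(plan=[[[0, 0, 0], 0, 0.5], [[0, 0, 0], 0, 0.5], [[0, 0, 2.5], 0, 0.5], [[0, 0, 1], -8.2, 0.5], [[0, 0, 0], -8.2, 0.5]])

```text
time_s: 26.3
ee_pos: [571.4, 64.7, 115.7]
ee_rot: [179.9, 0.1, 153.3]
force: [0.3, -0.3, -0.6]
gripper_width: 45.4
gripper_force: 0.0
```

>>> move_arm(plan=[[[0, 0, 0], -8.2, 0.5], [[0, 0, 0], -8.2, 0.5], [[0, 0, 0], -8.2, 0.5], [[0, 0, 0], -8.2, 0.5], [[0, 0, 0], -8.2, 0.5]])

```text
time_s: 26.8
ee_pos: [570.1, 64.5, 113.9]
ee_rot: [-179.9, -0.1, 112.3]
force: [0.4, -0.1, -0.3]
gripper_width: 45.6
gripper_force: 0.0
```

>>> move_arm(plan=[[[0, 0, 0], -8.2, 0.5], [[0, 0, 0], -8.2, 0.5], [[0, 0, 0], -8.2, 0.5], [[0, 0, 0], -7.8, 0.5], [[0, 0, 0], 0, 0.5]])

```text
time_s: 27.3
ee_pos: [570.2, 64.4, 114.0]
ee_rot: [-179.9, -0.0, 80.2]
force: [0.2, -0.0, -0.3]
gripper_width: 45.5
gripper_force: 0.0
```

```bash
python3 w.py;python3 e.py
python3 - <<'E'
from h import *
p=env.grab_frame('side')
W=cloud(p);m=(W[...,2]>70)&(W[...,2]<97)&(abs(W[...,0]-572)<20)&(abs(W[...,1]-64)<30)
print('clip top',W[m].mean(0),W[m].min(0),W[m].max(0),m.sum())
E
```

```text
tcp [570.2  64.4 114. ] [-0.4  0.1  0.1] w 45.69
1171 clip z pct [92.8 93.4 93.8 94.5] x -11.432582693660203 14.265086525067703 y -9.41671510681244 7.367811154677017
edge y -109.5 edge x -99.8 slopes deg 1.2 0.1 ztop 32.7
[570.4  64.3 114.2] [0.1 0.9 0.1] 45.3
clip top [566.63146121  59.53528047  84.91987401] [558.38276677  48.00458377  70.08021415] [578.29877538  74.13269438  95.51554165] 315
```

>>> move_arm(plan=[[[-0.1, -0.1, -2.0], 0, 0.6], [[0, 0, -1.9], 0, 0.7], [[0, 0, 0], 0, 0.75], [[0, 0, 0], 0, 0.75], [[0, 0, 0], 0, 0.75]], squeeze=15)

```text
time_s: 27.95
ee_pos: [570.6, 63.1, 76.6]
ee_rot: [179.9, -0.0, 80.2]
force: [-0.5, 0.2, -0.0]
gripper_width: 22.6
gripper_force: 0.0
```

>>> move_arm(plan=[[[0, 0, 0], 0, 0.95], [[0, 0, 0], 0, 0.95], [[0, 0, 0], 0, 0.95]])

```text
time_s: 28.25
ee_pos: [570.4, 63.1, 76.6]
ee_rot: [179.9, -0.0, 80.2]
force: [-1.0, -0.1, 3.0]
gripper_width: 13.4
gripper_force: 15.0
```

```bash
python3 w.py;python3 e.py g.png
```

```text
tcp [570.4  63.1  76.6] [0.2 0.3 5. ] w 13.61
1328 clip z pct [92.6 93.3 93.8 94.5] x -17.36202628731082 16.45528069725999 y -16.69566813049394 16.395552803556882
edge y -109.6 edge x -99.5 slopes deg -0.1 -0.5 ztop 32.6
[570.4  63.1  76.6] [-0.5  0.2  5.5] 13.65
```

View pics/g.png

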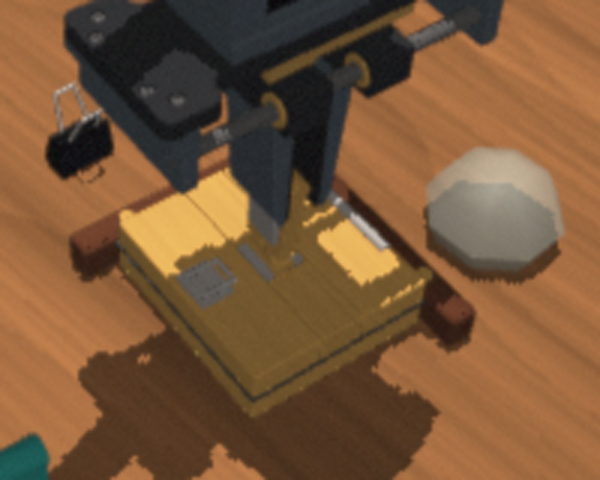

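>>> move_arm(plan=[[[0.07, 0.39, 0.1], 0, 0.95], [[0.07, 0.39, 0.05], 0, 0.95], [[0.05, 0.3, 0], 0, 0.95]])

```text
time_s: 28.65
ee_pos: [571.3, 72.5, 76.7]
ee_rot: [-180.0, 0.2, 80.3]
force: [-0.2, -4.9, 0.1]
gripper_width: 13.5
gripper_force: 15.0
```

>>> move_arm(plan=[[[-0.07, -0.39, 0.08], 0, 0.95], [[-0.07, -0.39, 0.06], 0, 0.95], [[-0.07, -0.39, 0.03], 0, 0.95]])

```text
time_s: 28.95
ee_pos: [567.7, 62.0, 77.0]
ee_rot: [-179.7, 0.0, 80.2]
force: [-0.2, 0.6, -14.0]
gripper_width: 13.5
gripper_force: 15.0
```

>>> move_arm(plan=[[[-0.07, -0.39, 0.0], 0, 0.95], [[-0.05, -0.3, -0.03], 0, 0.95], [[-0.03, -0.2, -0.05], 0, 0.95]])

```text
time_s: 29.25
ee_pos: [567.1, 52.5, 77.1]
ee_rot: [-179.9, 0.1, 80.2]
force: [0.4, 0.4, -14.7]
gripper_width: 13.4
gripper_force: 15.0
```

```bash
python3 w.py;python3 e.py
```

```text
tcp [567.2  52.4  77.2] [ -0.2  -1.  -14.4] w 13.49
1094 clip z pct [92.2 92.9 93.3 94. ] x -17.271028192112226 16.62654775787417 y -16.934291853729878 16.265515037280515
edge y -129.2 edge x -100.5 slopes deg -0.9 -0.1 ztop 32.9
[567.5  52.6  77.5] [ -0.3   0.1 -15.7] 13.71
```

The pull was too strong again and the stand came along nearly weightless. In that state I can carry it straight back to the wall, then lower it.

>>> move_arm(plan=[[[0.07, 0.4, 0], 0, 0.95], [[0.07, 0.4, 0], 0, 0.95], [[0.07, 0.4, 0], 0, 0.95]])

```text
time_s: 29.65
ee_pos: [570.4, 65.8, 78.2]
ee_rot: [180.0, -0.0, 80.2]
force: [-0.0, -0.4, -15.2]
gripper_width: 13.4
gripper_force: 15.0
```

```bash
python3 e.py
```

```text
edge y -115.0 edge x -99.6 slopes deg -1.0 -0.0 ztop 33.7
[570.5  66.5  78.2] [ -0.    2.1 -13.5] 13.67
```

>>> move_arm(plan=[[[0.05, 0.3, 0], 0, 0.95], [[0.05, 0.3, 0], 0, 0.95], [[0.03, 0.1, -0.05], 0, 0.95]])

```text
time_s: 30.0
ee_pos: [571.3, 72.0, 77.7]
ee_rot: [-180.0, 0.1, 80.3]
force: [-0.9, -2.9, -13.1]
gripper_width: 13.5
gripper_force: 15.0
```

```bash
python3 e.py;python3 w.py
```

```text
edge y -109.4 edge x -100.0 slopes deg -0.7 0.5 ztop 33.2
[571.3  71.9  77.6] [ -0.1  -2.9 -13.2] 13.23
tcp [571.3  71.8  77.6] [ -0.6  -2.6 -14.1] w 13.38
1083 clip z pct [92.6 93.3 93.8 94.5] x -17.346689808649646 16.78251104124528 y -16.82295327115933 16.24845050170727
```

>>> move_arm(plan=[[[0, 0, -0.12], 0, 0.95], [[-0.05, -0.3, 0.02], 0, 0.95], [[-0.05, -0.3, 0.02], 0, 0.95]])

```text
time_s: 30.4
ee_pos: [571.2, 66.8, 77.2]
ee_rot: [179.9, -0.1, 80.2]
force: [-0.5, 0.1, -12.5]
gripper_width: 13.4
gripper_force: 15.0
```

>>> move_arm(plan=[[[-0.05, -0.3, 0.0], 0, 0.95], [[-0.05, -0.3, 0.0], 0, 0.95]])

```text
time_s: 30.6
ee_pos: [569.9, 60.3, 77.1]
ee_rot: [179.9, -0.1, 80.2]
force: [0.6, 2.8, -11.1]
gripper_width: 13.6
gripper_force: 15.0
```

```bash
python3 e.py
```

```text
edge y -119.8 edge x -99.4 slopes deg -0.2 0.1 ztop 32.7
[569.8  59.7  77. ] [-1.3  0.9 -9.9] 13.29
```

>>> move_arm(plan=[[[0.07, 0.4, 0], 0, 0.95], [[0.07, 0.4, 0], 0, 0.95], [[0.05, 0.3, 0], 0, 0.95], [[0.03, 0.2, 0], 0, 0.95]])

```text
time_s: 31.05
ee_pos: [571.8, 72.9, 77.0]
ee_rot: [180.0, 0.1, 80.3]
force: [-1.3, -7.0, -7.4]
gripper_width: 13.6
gripper_force: 15.0
```

```bash
python3 e.py
```

```text
edge y -109.1 edge x -99.7 slopes deg 0.6 -0.4 ztop 32.6
[571.8  73.1  77. ] [-0.9 -5.1 -6.7] 13.5
```

>>> move_arm(plan=[[[0, 0, -0.15], 0, 0.95], [[0, 0, -0.15], 0, 0.95]])

```text
time_s: 31.3
ee_pos: [573.5, 73.5, 76.5]
ee_rot: [179.7, -0.1, 80.2]
force: [-3.7, -2.5, 13.6]
gripper_width: 13.4
gripper_force: 15.0
```

>>> move_arm(plan=[[[-0.05, -0.3, 0], 0, 0.95], [[-0.05, -0.3, 0.0], 0, 0.95]])

```text
time_s: 31.5
ee_pos: [573.3, 70.2, 76.7]
ee_rot: [179.6, -0.4, 80.1]
force: [0.8, 5.4, 3.5]
gripper_width: 13.6
gripper_force: 15.0
```

>>> move_arm(plan=[[[-0.05, -0.3, 0], 0, 0.95], [[-0.05, -0.3, 0.0], 0, 0.95]])

```text
time_s: 31.7
ee_pos: [572.5, 64.4, 76.4]
ee_rot: [179.6, -0.4, 80.1]
force: [0.4, 5.5, 2.4]
gripper_width: 13.5
gripper_force: 15.0
```

```bash
python3 e.py; python3 w.py
```

```text
edge y -109.5 edge x -99.7 slopes deg -0.4 0.3 ztop 32.7
[572.4  63.9  76.4] [0.1 5.1 4.2] 13.24
tcp [572.4  63.9  76.3] [-0.6  4.5  4.6] w 13.4
1303 clip z pct [92.5 93.2 93.6 94.4] x -17.289869580713248 17.059874597089827 y -16.90694776939423 16.215293473882255
```

One-sided strategy: strokes away from the wall with no pull, strokes into the wall with about 8 N of pull.

>>> move_arm(plan=[[[-0.07, -0.4, 0], 0, 0.95], [[-0.07, -0.4, 0], 0, 0.95], [[-0.04, -0.2, 0], 0, 0.95]])

```text
time_s: 32.1
ee_pos: [569.9, 53.5, 75.2]
ee_rot: [179.7, -0.3, 80.1]
force: [0.5, 6.6, -1.7]
gripper_width: 13.3
gripper_force: 15.0
```

>>> move_arm(plan=[[[0.07, 0.4, 0.12], 0, 0.95], [[0.07, 0.4, 0.06], 0, 0.95]])

```text
time_s: 32.3
ee_pos: [569.7, 58.2, 76.0]
ee_rot: [179.9, 0.1, 80.3]
force: [-0.4, -5.7, -1.7]
gripper_width: 13.4
gripper_force: 15.0
```

>>> move_arm(plan=[[[0.07, 0.4, 0.03], 0, 0.95], [[0.07, 0.4, 0.03], 0, 0.95]])

```text
time_s: 32.5
ee_pos: [570.8, 66.1, 76.5]
ee_rot: [180.0, 0.2, 80.3]
force: [-1.1, -5.3, -1.4]
gripper_width: 13.1
gripper_force: 15.0
```

>>> move_arm(plan=[[[0.07, 0.4, 0.02], 0, 0.95]])

```text
time_s: 32.6
ee_pos: [571.4, 70.1, 76.6]
ee_rot: [180.0, 0.2, 80.3]
force: [-0.2, -5.4, -1.7]
gripper_width: 13.3
gripper_force: 15.0
```

```bash
python3 e.py; python3 w.py
```

```text
edge y -109.3 edge x -99.6 slopes deg -0.4 -0.2 ztop 32.7
[571.5  70.7  76.6] [-0.2 -4.4 -0.5] 13.45
tcp [571.5  70.6  76.6] [-0.2 -4.2 -0.6] w 13.39
1119 clip z pct [92.  92.7 93.1 93.8] x -17.45836367194896 16.796029206316344 y -16.798456720868593 16.317685030135774
```

>>> move_arm(plan=[[[-0.08, -0.44, 0], 0, 0.95], [[-0.08, -0.44, 0.02], 0, 0.95], [[-0.08, -0.44, -0.03], 0, 0.95], [[-0.08, -0.44, -0.08], 0, 0.95]])

```text
time_s: 33.1
ee_pos: [569.2, 55.3, 76.1]
ee_rot: [179.9, -0.3, 80.1]
force: [1.8, 4.8, -0.2]
gripper_width: 13.2
gripper_force: 15.0
```

>>> move_arm(plan=[[[0.08, 0.44, 0.17], 0, 0.95], [[0.08, 0.44, 0.1], 0, 0.95]])

```text
time_s: 33.3
ee_pos: [569.1, 61.2, 77.4]
ee_rot: [-179.9, 0.2, 80.2]
force: [0.8, -4.8, -7.5]
gripper_width: 13.5
gripper_force: 15.0
```

>>> move_arm(plan=[[[0.08, 0.44, 0.03], 0, 0.95], [[0.08, 0.44, 0.02], 0, 0.95]])

```text
time_s: 33.5
ee_pos: [570.8, 70.5, 78.4]
ee_rot: [-179.9, 0.1, 80.2]
force: [0.1, -5.4, -4.2]
gripper_width: 13.4
gripper_force: 15.0
```

```bash
python3 e.py; python3 w.py
```

```text
edge y -109.2 edge x -99.6 slopes deg 1.4 0.7 ztop 32.6
[570.9  71.2  78.4] [ 0.5 -5.3 -5.2] 13.84
tcp [570.9  71.1  78.4] [ 0.  -4.5 -5.2] w 13.41
1110 clip z pct [92.8 93.4 93.7 94.5] x -17.33209087053329 16.907452441634153 y -16.19232150419135 16.422609910785116
```

It's creeping up while the stand stays put. Repeating.

>>> move_arm(plan=[[[-0.08, -0.44, -0.05], 0, 0.95], [[-0.08, -0.44, 0.02], 0, 0.95], [[-0.08, -0.44, -0.03], 0, 0.95], [[-0.08, -0.44, -0.06], 0, 0.95]])

```text
time_s: 34.0
ee_pos: [569.3, 55.5, 78.3]
ee_rot: [179.9, -0.3, 80.1]
force: [0.6, 5.4, -2.1]
gripper_width: 13.5
gripper_force: 15.0
```

>>> move_arm(plan=[[[0.08, 0.44, 0.17], 0, 0.95], [[0.08, 0.44, 0.09], 0, 0.95], [[0.08, 0.44, 0.04], 0, 0.95], [[0.08, 0.44, 0.02], 0, 0.95]])

```text
time_s: 34.4
ee_pos: [570.9, 70.7, 80.6]
ee_rot: [-179.9, 0.1, 80.2]
force: [-0.6, -5.6, -5.1]
gripper_width: 13.2
gripper_force: 15.0
```

>>> move_arm(plan=[[[-0.08, -0.44, -0.05], 0, 0.95], [[-0.08, -0.44, 0.02], 0, 0.95], [[-0.08, -0.44, -0.03], 0, 0.95], [[-0.08, -0.44, -0.06], 0, 0.95]])

```text
time_s: 34.8
ee_pos: [569.4, 55.4, 80.5]
ee_rot: [179.8, -0.3, 80.1]
force: [0.8, 6.3, -1.6]
gripper_width: 13.4
gripper_force: 15.0
```

>>> move_arm(plan=[[[0.08, 0.44, 0.17], 0, 0.95], [[0.08, 0.44, 0.09], 0, 0.95], [[0.08, 0.44, 0.04], 0, 0.95], [[0.08, 0.44, 0.02], 0, 0.95]])

```text
time_s: 35.2
ee_pos: [571.0, 70.7, 82.7]
ee_rot: [-180.0, 0.1, 80.2]
force: [-1.1, -5.5, -4.9]
gripper_width: 13.3
gripper_force: 15.0
```

```bash
python3 e.py; python3 w.py
```

```text
edge y -109.3 edge x -99.7 slopes deg -0.8 -0.0 ztop 32.7
[571.2  71.4  82.7] [-0.7 -4.8 -4.7] 13.46
tcp [571.1  71.3  82.7] [ 0.3 -4.9 -5.5] w 13.37
1102 clip z pct [94.5 95.  95.5 96.5] x -17.378754510838586 16.89665078113774 y -16.248380811124008 16.41325211671684
```

>>> move_arm(plan=[[[-0.08, -0.44, -0.05], 0, 0.95], [[-0.08, -0.44, 0.02], 0, 0.95], [[-0.08, -0.44, -0.03], 0, 0.95], [[-0.08, -0.44, -0.06], 0, 0.95]], squeeze=22)

```text
time_s: 35.7
ee_pos: [569.7, 56.1, 82.5]
ee_rot: [179.8, -0.4, 80.1]
force: [1.0, 5.8, -1.9]
gripper_width: 13.1
gripper_force: 22.0
```

>>> move_arm(plan=[[[0.08, 0.44, 0.17], 0, 0.95], [[0.08, 0.44, 0.08], 0, 0.95], [[0.08, 0.44, 0.03], 0, 0.95], [[0.08, 0.44, 0.01], 0, 0.95]])

```text
time_s: 36.1
ee_pos: [570.7, 69.8, 84.2]
ee_rot: [-179.9, 0.2, 80.3]
force: [-0.8, -7.1, -5.0]
gripper_width: 13.4
gripper_force: 22.0
```

>>> move_arm(plan=[[[-0.08, -0.44, -0.05], 0, 0.95], [[-0.08, -0.44, 0.02], 0, 0.95], [[-0.08, -0.44, -0.03], 0, 0.95], [[-0.08, -0.44, -0.06], 0, 0.95]])

```text
time_s: 36.5
ee_pos: [569.5, 55.7, 84.2]
ee_rot: [179.8, -0.3, 80.1]
force: [0.7, 5.9, -1.9]
gripper_width: 13.5
gripper_force: 22.0
```

>>> move_arm(plan=[[[0.08, 0.44, 0.17], 0, 0.95], [[0.08, 0.44, 0.07], 0, 0.95], [[0.08, 0.44, 0.02], 0, 0.95], [[0.08, 0.44, 0.01], 0, 0.95]])

```text
time_s: 36.9
ee_pos: [570.5, 69.9, 85.5]
ee_rot: [-179.9, 0.2, 80.3]
force: [-1.8, -6.7, -6.0]
gripper_width: 13.0
gripper_force: 22.0
```

```bash
python3 e.py; python3 w.py
```

```text
edge y -109.4 edge x -100.4 slopes deg -0.4 -0.3 ztop 32.7
[570.6  70.5  85.5] [-1.  -5.5 -5.9] 13.67
tcp [570.6  70.4  85.5] [-1.  -4.6 -5.4] w 13.25
1133 clip z pct [96.  96.6 97.  98.2] x -17.45047990051754 16.795146311141153 y -15.757018805320444 16.53192100626598
```

>>> move_arm(plan=[[[-0.08, -0.44, -0.05], 0, 0.95], [[-0.08, -0.44, 0.02], 0, 0.95], [[-0.08, -0.44, -0.03], 0, 0.95], [[-0.08, -0.44, -0.06], 0, 0.95]])

```text
time_s: 37.4
ee_pos: [569.4, 55.5, 85.6]
ee_rot: [179.9, -0.3, 80.1]
force: [0.3, 6.3, -1.6]
gripper_width: 13.3
gripper_force: 22.0
```

>>> move_arm(plan=[[[0.08, 0.44, 0.17], 0, 0.95], [[0.08, 0.44, 0.07], 0, 0.95], [[0.08, 0.44, 0.03], 0, 0.95], [[0.08, 0.44, 0.01], 0, 0.95]])

```text
time_s: 37.8
ee_pos: [570.3, 70.1, 86.7]
ee_rot: [-179.9, 0.2, 80.3]
force: [-1.4, -6.1, -9.2]
gripper_width: 13.2
gripper_force: 22.0
```

>>> move_arm(plan=[[[-0.08, -0.44, -0.05], 0, 0.95], [[-0.08, -0.44, 0.02], 0, 0.95], [[-0.08, -0.44, -0.03], 0, 0.95], [[-0.08, -0.44, -0.06], 0, 0.95]])

```text
time_s: 38.2
ee_pos: [568.5, 54.0, 86.5]
ee_rot: [180.0, -0.1, 80.1]
force: [-0.0, 5.1, -7.9]
gripper_width: 13.2
gripper_force: 22.0
```

>>> move_arm(plan=[[[0.08, 0.44, 0.17], 0, 0.95], [[0.08, 0.44, 0.07], 0, 0.95], [[0.08, 0.44, 0.03], 0, 0.95], [[0.08, 0.44, 0.01], 0, 0.95]])

```text
time_s: 38.6
ee_pos: [571.1, 70.9, 88.8]
ee_rot: [-180.0, 0.1, 80.3]
force: [-1.8, -4.4, -10.6]
gripper_width: 13.0
gripper_force: 22.0
```

```bash
python3 e.py; python3 w.py
```

```text
edge y -109.1 edge x -100.6 slopes deg -0.8 0.3 ztop 34.4
[571.2  71.   89. ] [ -0.4  -4.5 -12.4] 13.11
tcp [571.1  70.8  89. ] [ -0.3  -4.2 -13.3] w 13.27
1129 clip z pct [ 98.9  99.5  99.9 100.6] x -17.52887987682588 16.576434009884583 y -15.922396912050138 16.52847861023852
```

Pull crept too high (stand up about 1.5 mm), so I'm lowering before the next stroke.

>>> move_arm(plan=[[[0, 0, -0.15], 0, 0.95], [[0, 0, -0.1], 0, 0.95]])

```text
time_s: 38.9
ee_pos: [571.3, 70.5, 86.6]
ee_rot: [180.0, 0.1, 80.2]
force: [-1.5, -5.7, -9.9]
gripper_width: 13.3
gripper_force: 22.0
```

```bash
python3 e.py; python3 w.py
```

```text
edge y -109.1 edge x -100.0 slopes deg 0.4 -0.1 ztop 32.7
[571.4  70.6  86.6] [ -0.4  -4.9 -12.3] 13.46
tcp [571.4  70.6  86.7] [ -0.6  -4.4 -12.2] w 13.34
1132 clip z pct [96.6 97.1 97.5 98.6] x -17.136414220566163 16.66868197842193 y -16.875626062744967 16.432177829379263
```

>>> move_arm(plan=[[[0, 0, -0.12], 0, 0.95], [[-0.08, -0.44, 0], 0, 0.95], [[-0.08, -0.44, 0.02], 0, 0.95], [[-0.08, -0.44, -0.03], 0, 0.95], [[-0.08, -0.44, -0.06], 0, 0.95]])

```text
time_s: 39.5
ee_pos: [570.6, 55.7, 86.6]
ee_rot: [179.7, -0.3, 80.1]
force: [-0.1, 5.7, -2.1]
gripper_width: 13.2
gripper_force: 22.0
```

>>> move_arm(plan=[[[0.08, 0.44, 0.15], 0, 0.95], [[0.08, 0.44, 0.07], 0, 0.95], [[0.08, 0.44, 0.03], 0, 0.95], [[0.08, 0.44, -0.02], 0, 0.95]])

```text
time_s: 39.9
ee_pos: [571.1, 70.2, 87.1]
ee_rot: [-180.0, 0.2, 80.3]
force: [-1.1, -5.3, -4.3]
gripper_width: 13.2
gripper_force: 22.0
```

```bash
python3 e.py; python3 w.py
```

```text
edge y -109.4 edge x -100.9 slopes deg -0.7 -0.1 ztop 32.7
[571.3  70.9  87.2] [-1.5 -4.1 -5.6] 13.28
tcp [571.2  70.8  87.2] [-1.2 -4.7 -6. ] w 13.44
1140 clip z pct [96.9 97.4 97.7 99.4] x -17.21990706542987 16.740156631724012 y -16.800746723044984 16.50019341478913
```

>>> move_arm(plan=[[[-0.08, -0.44, -0.05], 0, 0.95], [[-0.08, -0.44, 0.02], 0, 0.95], [[-0.08, -0.44, -0.03], 0, 0.95], [[-0.08, -0.44, -0.06], 0, 0.95]])

```text
time_s: 40.4
ee_pos: [569.9, 56.0, 87.0]
ee_rot: [179.8, -0.4, 80.1]
force: [0.1, 6.6, -1.6]
gripper_width: 13.5
gripper_force: 22.0
```

>>> move_arm(plan=[[[0.08, 0.44, 0.16], 0, 0.95], [[0.08, 0.44, 0.07], 0, 0.95], [[0.08, 0.44, 0.03], 0, 0.95], [[0.08, 0.44, -0.02], 0, 0.95]])

```text
time_s: 40.8
ee_pos: [571.0, 69.9, 88.4]
ee_rot: [-180.0, 0.2, 80.3]
force: [-0.7, -5.7, -2.7]
gripper_width: 13.6
gripper_force: 22.0
```

>>> move_arm(plan=[[[-0.08, -0.44, -0.05], 0, 0.95], [[-0.08, -0.44, 0.02], 0, 0.95], [[-0.08, -0.44, -0.03], 0, 0.95], [[-0.08, -0.44, -0.06], 0, 0.95]])

```text
time_s: 41.2
ee_pos: [569.6, 55.6, 88.1]
ee_rot: [179.8, -0.3, 80.1]
force: [1.0, 4.6, -1.0]
gripper_width: 13.3
gripper_force: 22.0
```

>>> move_arm(plan=[[[0.08, 0.44, 0.16], 0, 0.95], [[0.08, 0.44, 0.06], 0, 0.95], [[0.08, 0.44, 0.02], 0, 0.95], [[0.08, 0.44, -0.02], 0, 0.95]])

```text
time_s: 41.6
ee_pos: [570.9, 69.7, 89.3]
ee_rot: [-180.0, 0.2, 80.3]
force: [-0.7, -5.5, -1.4]
gripper_width: 13.3
gripper_force: 22.0
```

```bash
python3 e.py; python3 w.py
```

```text
edge y -109.3 edge x -101.0 slopes deg 0.4 0.3 ztop 32.7
[571.   70.5  89.3] [-1.2 -5.7 -2.7] 12.95
tcp [571.   70.4  89.3] [-1.1 -4.1 -2.7] w 12.95
1152 clip z pct [ 97.9  98.4  98.8 100.9] x -17.253727822535666 16.54975089657368 y -16.72211624387902 16.35585214260182
```

>>> move_arm(plan=[[[-0.06, -0.44, -0.04], 0, 0.95], [[-0.08, -0.44, 0.02], 0, 0.95], [[-0.08, -0.44, -0.03], 0, 0.95], [[-0.08, -0.44, -0.06], 0, 0.95]])

```text
time_s: 42.1
ee_pos: [569.8, 55.6, 89.0]
ee_rot: [179.8, -0.3, 80.1]
force: [0.3, 5.6, -0.2]
gripper_width: 13.4
gripper_force: 22.0
```

>>> move_arm(plan=[[[0.1, 0.44, 0.17], 0, 0.95], [[0.1, 0.44, 0.08], 0, 0.95], [[0.1, 0.44, 0.04], 0, 0.95], [[0.08, 0.44, -0.01], 0, 0.95]])

```text
time_s: 42.5
ee_pos: [571.2, 69.8, 90.5]
ee_rot: [-179.9, 0.2, 80.3]
force: [-1.3, -4.9, -3.1]
gripper_width: 13.7
gripper_force: 22.0
```

>>> move_arm(plan=[[[-0.08, -0.44, -0.05], 0, 0.95], [[-0.08, -0.44, 0.02], 0, 0.95], [[-0.08, -0.44, -0.03], 0, 0.95], [[-0.08, -0.44, -0.06], 0, 0.95]])

```text
time_s: 42.9
ee_pos: [570.1, 55.4, 90.5]
ee_rot: [179.9, -0.3, 80.1]
force: [-0.1, 6.3, 0.0]
gripper_width: 13.3
gripper_force: 22.0
```

>>> move_arm(plan=[[[0.08, 0.44, 0.16], 0, 0.95], [[0.08, 0.44, 0.07], 0, 0.95], [[0.08, 0.44, 0.03], 0, 0.95], [[0.08, 0.44, -0.02], 0, 0.95]])

```text
time_s: 43.3
ee_pos: [571.4, 69.8, 91.9]
ee_rot: [-179.9, 0.2, 80.3]
force: [-1.5, -5.7, -3.0]
gripper_width: 13.2
gripper_force: 22.0
```

```bash
python3 e.py; python3 w.py
```

```text
edge y -109.1 edge x -101.0 slopes deg -0.0 -0.0 ztop 32.7
[571.6  70.7  92. ] [-0.8 -4.5 -3.5] 13.43
tcp [571.6  70.6  92. ] [-0.5 -4.2 -3.8] w 13.24
1164 clip z pct [ 99.1  99.7 100.  102.7] x -17.301589732637314 16.59068190709615 y -16.91118386401988 16.444639998948258
```

Overlap is getting small, so I'll regrip 8 mm lower.

>>> move_arm(plan=[[[0, 0, 0], 0, 0.75], [[0, 0, 0], 0, 0.75], [[0, 0, -0.8], 0, 0.75], [[0, 0, 0], 0, 0.75]])

```text
time_s: 43.8
ee_pos: [571.8, 71.4, 83.4]
ee_rot: [-179.9, -0.0, 80.2]
force: [-0.6, 0.8, -0.3]
gripper_width: 22.8
gripper_force: 0.0
```

>>> move_arm(plan=[[[0, 0, 0], 0, 0.95], [[0, 0, 0], 0, 0.95], [[0, 0, 0], 0, 0.95]])

```text
time_s: 44.1
ee_pos: [572.1, 71.3, 84.0]
ee_rot: [-180.0, -0.0, 80.2]
force: [-0.3, -0.4, -0.8]
gripper_width: 13.3
gripper_force: 22.0
```

```bash
python3 e.py; python3 w.py
```

```text
edge y -109.2 edge x -100.8 slopes deg -0.2 0.3 ztop 32.7
[572.1  71.3  84. ] [ 0.   0.3 -0.9] 13.26
tcp [572.1  71.3  84. ] [-0.2  0.1 -1.4] w 13.3
1086 clip z pct [ 98.9  99.6 100.  100.8] x -17.26209138818669 17.108440475839526 y -16.720511775443157 16.23706034222798
```

>>> move_arm(plan=[[[-0.08, -0.44, 0.03], 0, 0.95], [[-0.08, -0.44, 0.03], 0, 0.95], [[-0.08, -0.44, -0.03], 0, 0.95], [[-0.08, -0.44, -0.06], 0, 0.95]])

```text
time_s: 44.6
ee_pos: [569.4, 54.6, 83.9]
ee_rot: [180.0, -0.2, 80.2]
force: [0.8, 5.0, -1.0]
gripper_width: 13.2
gripper_force: 22.0
```

>>> move_arm(plan=[[[0.08, 0.44, 0.16], 0, 0.95], [[0.08, 0.44, 0.08], 0, 0.95], [[0.08, 0.44, 0.04], 0, 0.95], [[0.08, 0.44, 0], 0, 0.95]])

```text
time_s: 45.0
ee_pos: [571.2, 70.6, 86.1]
ee_rot: [-179.9, 0.1, 80.2]
force: [-0.5, -4.6, -5.3]
gripper_width: 13.3
gripper_force: 22.0
```

>>> move_arm(plan=[[[-0.08, -0.44, -0.05], 0, 0.95], [[-0.08, -0.44, 0.02], 0, 0.95], [[-0.08, -0.44, -0.03], 0, 0.95], [[-0.08, -0.44, -0.06], 0, 0.95]])

```text
time_s: 45.4
ee_pos: [570.3, 53.9, 86.6]
ee_rot: [179.8, -0.1, 80.2]
force: [-0.1, 3.9, 0.5]
gripper_width: 13.4
gripper_force: 22.0
```

>>> move_arm(plan=[[[0.08, 0.44, 0.16], 0, 0.95], [[0.08, 0.44, 0.07], 0, 0.95], [[0.08, 0.44, 0.03], 0, 0.95], [[0.08, 0.44, 0], 0, 0.95]])

```text
time_s: 45.8
ee_pos: [572.9, 70.5, 89.3]
ee_rot: [179.9, 0.1, 80.3]
force: [-0.8, -4.9, 7.4]
gripper_width: 13.5
gripper_force: 22.0
```

```bash
python3 e.py; python3 w.py
```

```text
edge y -109.3 edge x -101.0 slopes deg -0.4 -0.3 ztop 32.6
[573.1  71.2  89.4] [-1.2 -3.2  6.5] 13.25
tcp [573.   71.   89.3] [-0.6 -3.7  5.8] w 13.34
1163 clip z pct [103.5 104.3 104.8 105.5] x -17.519495828559915 16.420725270757327 y -16.888051249296417 16.499413906099186
```

The clip is free of the cheeks (top risen about 11 mm). I'll straighten it while the foot is still in the slot and measure the lean.

```bash
cat >> w.py <<'E'
m2=m&(W[...,2]>np.percentile(Z,60))&(abs(y)<6)&(abs(x)<14)
k=np.polyfit(x[m2],W[m2][:,2],1);print('top slope deg (x=-ey)',np.degrees(np.arctan(k[0])).round(1),'x range',np.percentile(x[m2],[2,98]).round(1),m2.sum())
E
python3 w.py
```

```text
tcp [573.   71.   89.3] [-0.8 -3.4  7.4] w 13.64
1164 clip z pct [103.5 104.3 104.7 105.8] x -17.482188905171654 16.6331892724082 y -16.802068633670128 16.328880701294807
top slope deg (x=-ey) -1.3 x range [-9.9 -2.4] 438
```

>>> move_arm(plan=[[[-0.05, -0.3, 0.05], 0, 0.95], [[-0.05, -0.3, 0.0], 0, 0.95], [[-0.03, -0.2, 0.0], 0, 0.95], [[0, 0, 0], 0, 0.95]])

```text
time_s: 46.35
ee_pos: [571.0, 63.2, 88.3]
ee_rot: [180.0, -0.0, 80.2]
force: [1.8, 0.4, 0.0]
gripper_width: 13.4
gripper_force: 22.0
```

```bash
python3 w.py; python3 e.py s.png
```

```text
tcp [571.   63.3  88.3] [ 1.  -0.7 -2.4] w 13.24
1217 clip z pct [102.6 103.4 103.8 104.5] x -17.22368829035837 16.930376896692497 y -16.868380519743226 16.44374816959934
top slope deg (x=-ey) -0.4 x range [-9.7 -2.2] 455
edge y -109.3 edge x -101.1 slopes deg -0.8 -0.2 ztop 32.7
[571.   63.3  88.3] [ 1.2 -0.1 -0.8] 13.15
```

View pics/s.png

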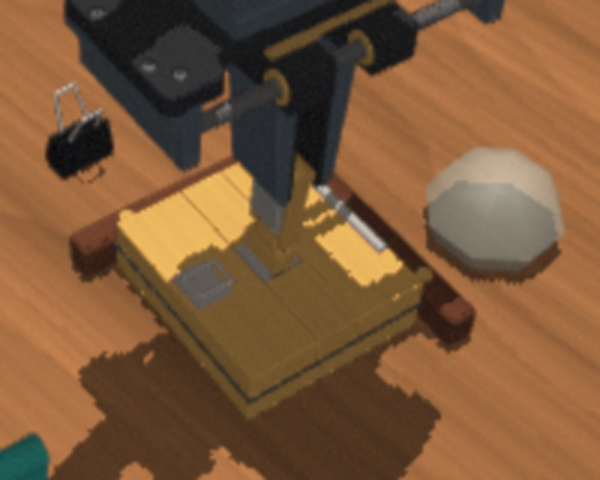

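```bash
cat > l.py <<'E'
from h import *
p=env.grab_frame('side');W=cloud(p);A=np.radians(-9.8);k=np.array([629.9,110.95])
ex=np.array([np.cos(A),np.sin(A)]);ey=np.array([-ex[1],ex[0]])
d=W[...,:2]-k;x=d@ex;y=d@ey;z=W[...,2]
c=p['frame'].astype(int);br=c[...,0]-c[...,2]>25
m=(abs(x+50)<14)&(abs(y+55)<30)&(z>38)&(z<100)&(p['z_map']>0)
for a in range(38,90,4):
    s=m&(z>a)&(z<=a+4)
    if s.sum()>3: print(a+2,s.sum(),'y',np.percentile(y[s],[3,97]).round(1),'x',np.percentile(x[s],[3,97]).round(1),'brass y',np.percentile(y[s&br],[3,50,97]).round(1) if (s&br).sum()>2 else '')
E
python3 l.py
```

```text
40 40 y [-67.4 -44.2] x [-57.4 -44.9] brass y [-67.4 -62.4 -44.2]
44 44 y [-67.6 -45. ] x [-57.3 -47.4] brass y [-67.6 -61.4 -45. ]
48 21 y [-66.6 -47.3] x [-56.6 -51.3] brass y [-66.6 -56.8 -47.3]
52 26 y [-69.6 -46.8] x [-55.9 -48.6] brass y [-69.6 -61.6 -46.8]
56 27 y [-69.6 -45.2] x [-56.1 -47.5] brass y [-69.6 -60.4 -45.2]
60 16 y [-70.2 -60. ] x [-57.7 -46.5] brass y [-70.2 -69.4 -60. ]
64 31 y [-70.7 -47.7] x [-58.7 -47.1] brass y [-70.8 -69.3 -47.5]
68 30 y [-70.3 -50.6] x [-59.2 -47.5] brass y [-70.7 -69.8 -54.4]
72 32 y [-70.9 -49.7] x [-59.5 -47.2] brass y [-71.1 -70.1 -49.2]
76 37 y [-71.1 -51.9] x [-59.5 -47. ] brass y [-71.8 -70.3 -57.4]
80 32 y [-71.6 -50. ] x [-59.5 -46.3] brass y [-71.7 -70.5 -49.5]
84 17 y [-71.5 -50.5] x [-59.7 -45.9] brass y [-71.5 -71.1 -54.9]
88 19 y [-74.4 -63.3] x [-61.8 -38.8] brass y [-72.2 -71.2 -70.9]
```

Lean is only about 4° and forces are near zero, so I'll lift clear.

>>> move_arm(plan=[[[0, 0.05, 0.25], 0, 0.95], [[0, 0.05, 0.25], 0, 0.95], [[0, 0, 0.25], 0, 0.95], [[0, 0, 0.25], 0, 0.95]])

```text
time_s: 46.9
ee_pos: [570.5, 64.2, 98.7]
ee_rot: [-180.0, 0.0, 80.2]
force: [-0.6, -0.7, -0.4]
gripper_width: 13.2
gripper_force: 22.0
```

>>> move_arm(plan=[[[0, 0, 0.3], 0, 0.95], [[0, 0, 0.3], 0, 0.95], [[0, 0, 0.3], 0, 0.95], [[0, 0, 0.3], 0, 0.95], [[0, 0, 0], 0, 0.95]])

```text
time_s: 47.4
ee_pos: [571.2, 64.2, 111.0]
ee_rot: [179.9, -0.0, 80.2]
force: [0.2, -0.5, -1.2]
gripper_width: 13.3
gripper_force: 22.0
```

```bash
python3 w.py|head -2; python3 e.py; python3 l.py; python3 m.py
```

```text
tcp [571.   64.2 110.7] [-0.3  0.4 -0.6] w 13.5
1210 clip z pct [125.2 126.  126.6 127. ] x -17.466583542183383 16.48884954209283 y -16.621606810678355 16.661715946222277
edge y -109.1 edge x -101.0 slopes deg 0.8 -0.0 ztop 32.6
[570.9  64.2 110.5] [ 0.1 -0.7 -1.3] 13.44
52 13 y [-65.  -47.4] x [-57.1 -50.8] brass y [-65.  -54.4 -47.4]
56 22 y [-66.3 -45.8] x [-58.1 -46.8] brass y [-66.3 -61.  -45.8]
60 40 y [-67.1 -44.3] x [-58.4 -46.3] brass y [-67.1 -60.3 -44.3]
64 49 y [-67.  -43.1] x [-58.2 -46.6] brass y [-67.  -60.  -43.1]
68 32 y [-66.1 -46. ] x [-57.2 -48.7] brass y [-66.1 -61.3 -46. ]
72 21 y [-67.4 -48. ] x [-56.8 -48.2] brass y [-67.4 -56.4 -48. ]
76 38 y [-69.2 -44.2] x [-56.9 -49.1] brass y [-69.2 -60.1 -44.2]
80 24 y [-69.4 -43.8] x [-56.4 -47.8] brass y [-69.4 -66.7 -43.8]
84 22 y [-69.2 -47.2] x [-58.8 -47.3] brass y [-69.3 -68.4 -48.3]
88 32 y [-69.8 -51.6] x [-59.3 -47.8] brass y [-69.8 -69.2 -58.8]
top ctr [574.8 101.9] size [36.2 99.3] yaw -9.57 rail-frame off home -2.8 36.7 [629.12 111.67  -8.73]
side ctr [566.3 100.4] size [47.  80.4] yaw -9.11 rail-frame off home -10.8 33.8 [603.6   42.66 -42.16]
[570.8  64.2 110.3] [ 0.   0.1 -1.4]
```

>>> move_arm(plan=[[[0, 0, 0], 0, 0.95], [[0, 0, 0], 0, 0.95], [[0, 0, 0], 0, 0.95], [[0, 0, 0], 0, 0.95], [[0, 0, 0], 0, 0.95]])

```text
time_s: 48.15
ee_pos: [570.9, 64.2, 110.5]
ee_rot: [180.0, 0.0, 80.2]
force: [0.4, 0.7, -0.4]
gripper_width: 13.3
gripper_force: 22.0
```

```bash
python3 -c "
from h import *
print(env.state()['ee_pos']);print(env.job_done())"
```

```text
[570.90994641  64.20738831 110.46464869]
the job is handed in; nothing more can be done
None
```

I handed the job in at about 48 s; no verdict came back. The clip is free, held still within a few degrees of upright about 18 mm above its slot, pinched across its x faces rather than the 26 mm edges you specified, and the stand, which slipped out of its corner along the side wall several times and was put back each time, ended flat and within about 1.5 mm of home.

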